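Unstack returned stock into its bays and trays

TASK

Clear the returns stack from the top down. First lay the two shelf brackets flat, base down, in their own trays: the left-hand one in the tray that shows a left-hand sample, the right-hand one in the tray that shows a right-hand sample. Then set the small carton in the small bay and last the large carton in the large bay, each upright and flat on the base plate between the corner stops, leaving everything let go and at rest.

Things in the scene. Friction and masses are not known exactly. Their poses are not given: they have to be found in the camera images.
- bracket_left_fin (a point): left-hand aluminium shelf bracket, loose, 120 g: flat L-shaped base 5 mm thick, arm 48x16 mm along x, at its -x end a foot 16 mm wide sticking out 24 mm to +y (from above shaped like the letter J; the right one is its mirror image). Along the arm's middle stands a fin, 40 long x 8 thick (y), top 48 mm above the underside: grip it. Point: mid-fin, 33 mm above the underside; z up
- bracket_right_fin (a point): right-hand aluminium shelf bracket, loose, 120 g: flat L-shaped base 5 mm thick, arm 48x16 mm along x, at its -x end a foot 16 mm wide sticking out 24 mm to -y (from above shaped like the letter L; the left one is its mirror image). Along the arm's middle stands a fin, 40 long x 8 thick (y), top 48 mm above the underside: grip it. Point: mid-fin, 33 mm above the underside; z up
- carton_small_mid (a point): centre (half-way up) of the small carton, loose, closed, brown cardboard, 130 mm long (x) x 52 mm wide (y) x 45 mm high (z up), about 180 to 350 g. It starts on the large carton and carries both brackets, fins along its length, at either end. Grip it across its 52 mm width, near the middle of its length.
- carton_large_mid (a point): centre (half-way up) of the large carton, loose, closed, brown cardboard, 170 mm long (x) x 62 mm wide (y) x 50 mm high (z up), about 320 to 630 g. It starts on the table under the small carton, showing about 20 mm beyond each end of it. Grip it across its 62 mm width, near the middle of its length.
- tray_left: fixed grey tray for left-hand brackets: compartment 100 (x) x 90 (y) mm inside, walls 12 mm high, 4 thick, floor 3 mm thick. Beyond its +x wall a ledge (x 54 to 110, 8 mm high) carries a fixed sample left-hand bracket, arm along x, foot to +y (letter J from above), top at 56 mm. Origin: centre of the compartment at table height; z up
- tray_right: fixed grey tray for right-hand brackets: compartment 100 (x) x 90 (y) mm inside, walls 12 mm high, 4 thick, floor 3 mm thick. Beyond its +x wall a ledge (x 54 to 110, 8 mm high) carries a fixed sample right-hand bracket, arm along x, foot to -y (letter L from above), top at 56 mm. Origin: centre of the compartment at table height; z up
- bay_small: bay for the small carton: fixed dark steel base plate 3 mm thick with upright angle stops at its four corners only, reaching 15 mm above the table, each leg 22 mm long and 4 mm thick; the clear space between the stops is 150 mm (x) x 72 mm (y). The large carton does not fit in it. Origin: centre of the bay at the table top; z up.
- bay_large: bay for the large carton: fixed dark steel base plate 3 mm thick with upright angle stops at its four corners only, reaching 15 mm above the table, each leg 22 mm long and 4 mm thick; the clear space between the stops is 190 mm (x) x 82 mm (y). It is the larger of the two bays. Origin: centre of the bay at the table top; z up.

How it is judged (in metres and radians):
On the way, in this order (a step that is already met when the one before it is completed fails the run):
1. both brackets lie in their own trays (x of bracket_left_fin in the frame of tray_left between -0.044 and 0.044 m and y of bracket_left_fin in the frame of tray_left between -0.04 and 0.04 m and z of bracket_left_fin in the frame of tray_left below 0.041 m and angle between each of bracket_left_fin, bracket_right_fin's own z axis and vertical below 0.1 rad and x of bracket_right_fin in the frame of tray_right between -0.044 and 0.044 m and y of bracket_right_fin in the frame of tray_right between -0.04 and 0.04 m and z of bracket_right_fin in the frame of tray_right below 0.041 m), for 0.2 s.
2. the small carton stands in the small bay (horizontal distance between carton_small_mid and bay_small below 0.018 m and angle between the x axis of carton_small_mid and the x axis of bay_small, either way round below 0.22 rad and z of carton_small_mid in the frame of bay_small between 0.0195 and 0.0305 m and angle between carton_small_mid's own z axis and vertical below 0.08 rad), for 0.2 s.
3. the large carton stands in the large bay (horizontal distance between carton_large_mid and bay_large below 0.018 m and angle between the x axis of carton_large_mid and the x axis of bay_large, either way round below 0.22 rad and z of carton_large_mid in the frame of bay_large between 0.022 and 0.033 m and angle between carton_large_mid's own z axis and vertical below 0.08 rad), for 0.2 s.
At the end, for the whole second after the job is handed in: Each bracket lies flat (0.1 rad) on the floor of the tray with its own hand of sample; each carton stands upright (0.08 rad) and flat in its own bay between the stops (centre within 18 mm, lengthwise within 0.22 rad, either way round); all at rest (all of step 1 and all of step 2 and all of step 3 and linear speed of each of bracket_left, bracket_right, carton_small, carton_large below 0.02 m/s); the robot touches nothing.
It also fails if it takes over 118 s, if anything falls off the work surface, if the arm or the gripper's body presses on something with over 40 N, if the wrist force passes 120 N, or if a joint passes its speed limit or range.

ROBOT

A 6-joint arm with a two-finger parallel gripper is mounted at the origin on the work surface. World frame = base frame: x ahead of the robot, y to its left, z up, the work surface at z = 0. Lengths are in mm, angles in rad, forces in N, time in s.
With the tool pointing down it reaches from about 350 to 875 mm from the base axis. Payload 4.2 kg.
Tool frame: the origin (TCP) lies at the very end of the fingers, on their centre line; the grasp point (between the pads) lies 19 mm behind it (arm.grasp_offset is the distance from the TCP to the grasp point, in mm); z points along the fingers, y is the direction in which the jaws open and shut (so a half turn about z gives the same grasp; the last joint's range is limited). The gripper opens to 85 mm and grips with 20 to 120 N. Pads are 22 mm wide; open, the fingers measure 114 mm over their backs; the gripper's body (76 mm by 85 mm) begins 54 mm behind the grasp point. The pads swing forward as they close: fully open they stand 13 mm farther back than shut.
Start: joints at [-1.026, 0.385, 0.008, 0, -1.194, -0.259], TCP at [176.219, -599.622, 231.312] pointing down, gripper open.
Joint ranges: [-3.14, 3.14], [-1.21, 2.06], [-1.07, 1.41], [-3.16, 2.05], [-2.99, -0.16], [-3.1, 3.1]. Speed limits (rad/s): [2.79, 2.79, 3.14, 3.14, 3.14, 3.14].

INTERFACE

Orientations are given as a unit quaternion [x, y, z, w].
In Python, from bench import arm gives the robot as it stands.
- The arm moves only by the tool arm_command, never from a script. Its argument "commands" is one flat list of numbers, 4 for each row, row after row: the shift along the tool's x, y, z in m, then the turn about the tool's z in degrees. In form: [tx, ty, tz, roll, tx, ty, tz, roll, ...]. A call has exactly 5 rows; each row shifts and turns the pose as measured when the row begins, along the tool's axes as they then stand; what a row does not reach is not made up. A row lasts 1/10 s, in which the tool goes at most 50 mm and 8.59 degrees, less where a joint would pass 70% of its speed; a pose out of reach is approached as far as the arm can. A call with a gripper value outside its range is refused whole. "jaw" is the opening, from 0 (shut) to 1 (fully open), set as the call begins (left out, the last holds). The fingers move at their own pace and stop on an object; the grip force is fixed at half the most. Time passes only in rows, so rows that do not move let the fingers close, or fill a call up. It gives the time, the measured TCP pose, the force and the opening at its end, in the units of the state.
- arm.read_state(): the state, without advancing time (a new reading comes with each control period).
- arm.get_image(name): name is "scene" or "top" or "wrist"; returns the picture (420x560x3 uint8, red, green, blue); there is no depth.
- arm.camera_info(name): a dict with "camera_matrix" (3x3 intrinsics, pixels), "world_from_camera" (4x4, takes a point from camera to world coordinates). Camera axes: x right, y down, z forward; pixel columns grow to the right and rows downward; lengths in mm; the calibration is good to about 2 mm. A picture is of the moment at which its call begins: read the wrist's pose just before it. camera_info takes no time and is no camera call; for the wrist camera it gives the pose at the moment of the call.
- arm.job_done(): hands the job in, once; it reports no verdict.
Trained networks look in the newest picture that a camera, given by its name, has taken for a name from the list of things; names that differ only in an ending like _2 or _b are one class to them, and where a whole thing is asked for, a point or a joint stands for the part that bears it (a point fixed in the world has none). Each returns a list of dicts, best first, with "confidence" (0 to 1); they miss things now and then, are a little off and sometimes report something else, mostly with a low value. They report only what shows in the picture. A call takes as long as a camera call.
- arm.regions_of(camera, target): "mask" (420x560 bool, what is visible of it).
- arm.place_of(camera, target): "centre" ([x, y, z] in mm, in the coordinates of the camera as it stood for that picture, good to about 4 mm: a listed point, or the origin of a listed thing).
The state is a dict: "clock": time; "joints": joint angles; "joint_vel": joint speeds; "joint_efforts": joint torques, N m; "position": TCP position; "ee_rot": TCP orientation; "contact_force": force on the tool from outside, world axes, zero at the start; "wrist_torque": the same for the moment, N m; "gripper_width": finger opening in mm.
Only numpy, scipy, OpenCV 4.12 (cv2) and the standard library are available. Lean on these libraries where they do the work, as an engineer would, in place of code of your own. Each camera call takes 0.05 s, during which the arm holds its last target.

## Working session

There is one attempt and no reset: what is moved stays moved. The work goes in short steps, Python scripts to look and compute and a tool call to move; the robot and the scene stay as the last step left them, time stands still between calls to the robot, and variables do not carry over. Pictures are saved under pics/ and viewed, and the job is handed in when it is done.

Besides the shell and the picture viewer there is one more tool, called after "Request:" as name(argument=value, ...) on one line, values as JSON. arm_command: Moves the arm, as the interface text tells. Its arguments: {"type":"object","properties":{"commands":{"type":"array"},"jaw":{"type":"number"}},"required":["commands"]}

```bash
ls; mkdir -p pics
cat > h.py <<'E'
import numpy as np, cv2
from bench import arm
def snap(cam,fn):
    im=arm.get_image(cam); cv2.imwrite('pics/'+fn+'.png',cv2.cvtColor(im,cv2.COLOR_RGB2BGR)); return im
def w(cam,p,T=None):
    T=np.array(arm.camera_info(cam)['world_from_camera']) if T is None else T
    return (T@np.r_[p,1])[:3]
def pix2w(cam,u,v,z,T=None):
    ci=arm.camera_info(cam); T=np.array(ci['world_from_camera']) if T is None else T
    d=T[:3,:3]@np.linalg.inv(np.array(ci['camera_matrix']))@np.array([u,v,1.]); o=T[:3,3]
    return o+d*(z-o[2])/d[2]
E
python3 - <<'E'
from h import *
np.set_printoptions(precision=1,suppress=True)
s=arm.read_state();print(s)
for c in ['scene','top','wrist']:
    snap(c,c+'0'); ci=arm.camera_info(c); print(c,np.array(ci['world_from_camera']),np.array(ci['camera_matrix']))
for t in ['bracket_left_fin','bracket_right_fin','carton_small_mid','carton_large_mid','tray_left','tray_right','bay_small','bay_large']:
    for c in ['top','scene']:
        print(t,c,[(w(c,r['centre']),round(r['confidence'],2)) for r in arm.place_of(c,t)])
E
```

```text
pics
{'clock': 0.0, 'joints': array([-1. ,  0.4,  0. , -0. , -1.2, -0.3]), 'joint_vel': array([ 0., -0., -0., -0., -0., -0.]), 'joint_efforts': array([ -0. , -39.2,  18.8,   4.2,  -0. ,   0. ]), 'position': array([ 176.1, -599.1,  230.2]), 'ee_rot': array([-0.1,  1. ,  0. , -0. ]), 'contact_force': array([ 0.5, -0.4,  0.5]), 'wrist_torque': array([ 0., -0.,  0.]), 'gripper_width': 85.48508573512648}
scene [[   0.5    0.6   -0.6 1108. ]
 [   0.9   -0.4    0.4 -369. ]
 [   0.    -0.7   -0.7  781.9]
 [   0.     0.     0.     1. ]] [[444.1   0.  281. ]
 [  0.  444.1 207.4]
 [  0.    0.    1. ]]
top [[  -0.    -1.     0.1  404.5]
 [  -1.     0.    -0.     1.7]
 [   0.    -0.1   -1.  1053.5]
 [   0.     0.     0.     1. ]] [[448.    0.  273.2]
 [  0.  448.  212.3]
 [  0.    0.    1. ]]
wrist [[  -0.3    0.9    0.3  111.1]
 [   1.     0.3    0.1 -617.5]
 [   0.     0.3   -1.   374.3]
 [   0.     0.     0.     1. ]] [[314.5   0.  284.7]
 [  0.  314.5 212.7]
 [  0.    0.    1. ]]
bracket_left_fin top [(array([533.3, -19.6, 126.9]), 0.58)]
bracket_left_fin scene [(array([529.2, -13.3, 126.4]),
[... 235 characters left out ...]
,  71. ]), 0.89)]
carton_large_mid top [(array([560.6, -12.5,  28.2]), 0.61), (array([593.2, -25.2, 128.1]), 0.2)]
carton_large_mid scene [(array([563.6,  -6.8,  27.1]), 0.83)]
tray_left top [(array([ 544.7, -196.1,    4.1]), 0.57)]
tray_left scene [(array([ 553.6, -198.7,    1.5]), 0.61)]
tray_right top [(array([ 480.9, -360.5,    0.4]), 0.8)]
tray_right scene [(array([ 477.1, -360.1,    1.3]), 0.87), (array([ 552.7, -198.5,    1.2]), 0.43)]
bay_small top [(array([551.9, 175.4,  -0.1]), 0.76)]
bay_small scene [(array([554.2, 171.9,   3.3]), 0.96)]
bay_large top [(array([483.7, 357.3,  -5.3]), 0.97)]
bay_large scene [(array([484.7, 359.9,  -1. ]), 0.81), (array([557.1, 173.2,   6.9]), 0.65)]
```

View pics/top0.png

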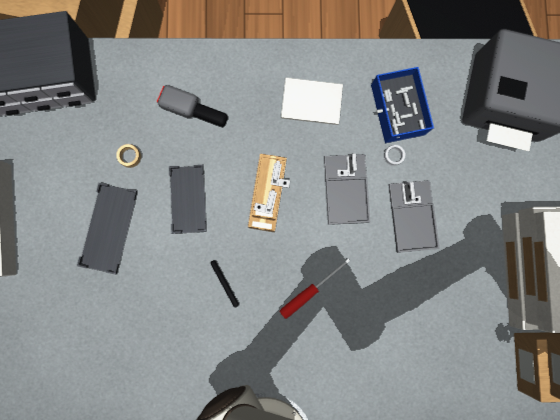

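View pics/scene0.png

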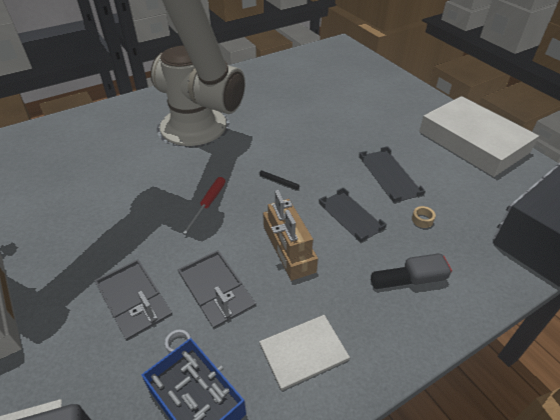

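Run:
```python
import cv2,numpy as np
t=cv2.imread('pics/top0.png')
a=cv2.resize(t[140:245,235:315],None,fx=5,fy=5,interpolation=cv2.INTER_CUBIC)
b=cv2.resize(t[140:260,315:445],None,fx=5,fy=5,interpolation=cv2.INTER_CUBIC)[:, :]
cv2.imwrite('pics/z1.png',a);cv2.imwrite('pics/z2.png',b[:600])
s=cv2.imread('pics/scene0.png')
cv2.imwrite('pics/z3.png',cv2.resize(s[185:285,250:330],None,fx=5,fy=5,interpolation=cv2.INTER_CUBIC))
```

```text
(no output)
```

View pics/z1.png

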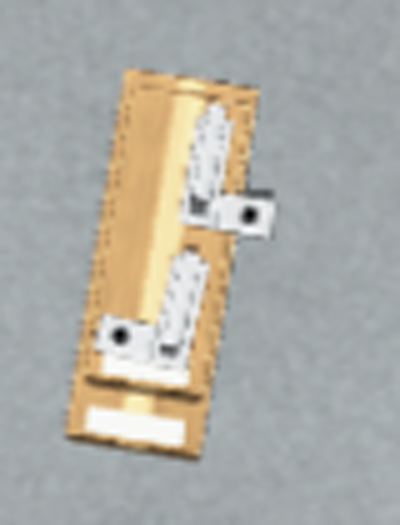

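View pics/z2.png

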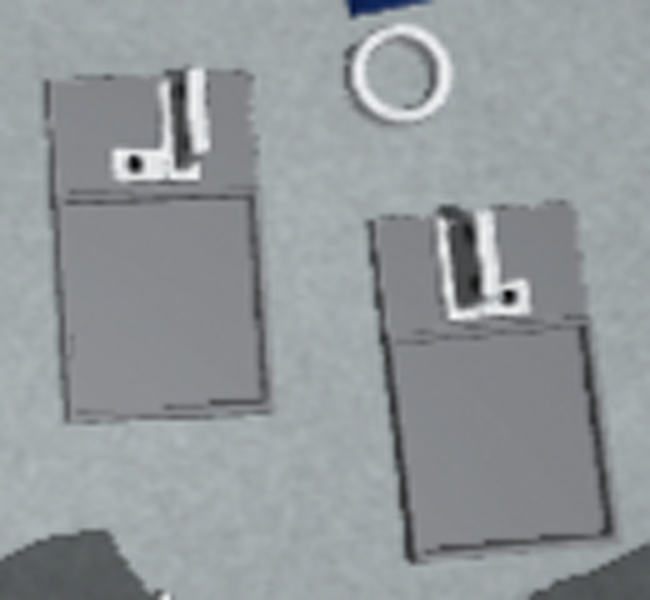

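View pics/z3.png

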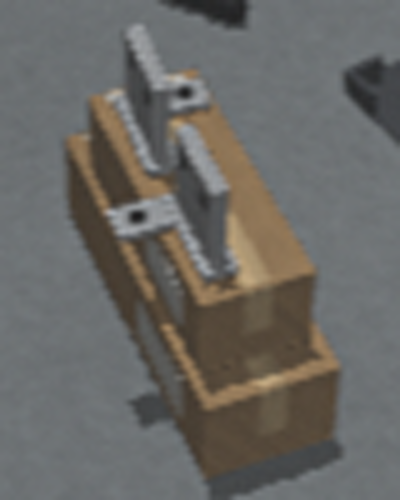

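```bash
cat >> h.py <<'E'
from scipy.spatial.transform import Rotation as R
np.set_printoptions(precision=1,suppress=True)
def st():
    s=arm.read_state(); M=R.from_quat(s['ee_rot']).as_matrix(); return s,s['position'],M
def yawy(M):  # tool y direction, world deg
    return np.degrees(np.arctan2(M[1,1],M[0,1]))
def plan(target,yaw=None):
    """target TCP mm, yaw = desired heading of tool y (deg, mod 180). prints total tool shift (m) + roll"""
    s,p,M=st(); d=np.array(target)-p; a=0
    if yaw is not None:
        a=(yaw-yawy(M)+90)%180-90
    # tool z is down => roll about tool z of r turns heading by -r
    print('t %.2f pos'%s['clock'],p,'yawy %.1f'%yawy(M),'tilt',np.round(M[:,2],3),'W %.1f F'%s['gripper_width'],s['contact_force'])
    r=-a; t=M.T@d/1000; print('tool shift',np.round(t,4),'roll %.1f'%r)
    n=int(np.ceil(max(np.linalg.norm(t)/0.05,abs(r)/8.5)))
    print('rows(min)',n)
    # sequence w/ roll changes: constant world step
    return t,r
E
python3 - <<'E'
from h import *
s,p,M=st(); print(M,p)
T=np.array(arm.camera_info('wrist')['world_from_camera'])
print('cam in tool',M.T@(T[:3,3]-p)); print('cam rot in tool',M.T@T[:3,:3]); 
print(s['joints'].round(3))
plan([500,-20,300],81)
E
```

```text
[[-1.  -0.3  0. ]
 [-0.3  1.   0. ]
 [-0.  -0.  -1. ]] [ 176.2 -599.6  231.3]
cam in tool [  67.5    1.  -143.8]
cam rot in tool [[ 0.  -1.  -0.3]
 [ 1.   0.   0. ]
 [-0.  -0.3  1. ]]
[-1.   0.4  0.  -0.  -1.2 -0.3]
t 0.95 pos [ 176.2 -599.6  231.3] yawy 106.4 tilt [ 0.  0. -1.] W 85.4 F [0.1 0.1 0.3]
tool shift [-0.5  0.5 -0.1] roll 25.4
rows(min) 14
```

```bash
cat >> h.py <<'E'
np.set_printoptions(precision=4,suppress=True)
def rows(target,yaw=None,n=10,extra=0):
    s,p,M=st(); d=np.array(target,float)-p
    a=0 if yaw is None else (yaw-yawy(M)+90)%180-90
    r=-a; print('t %.2f'%s['clock'],p.round(1),'yaw %.2f'%yawy(M),'W %.1f'%s['gripper_width'],'F',s['contact_force'].round(1),'q',s['joints'].round(2))
    print('n',n,'per-row mm %.1f deg %.2f'%(np.linalg.norm(d)/n,r/n))
    for k in range(n):
        Mk=M@R.from_euler('z',r*k/n,degrees=True).as_matrix(); print(np.round(Mk.T@d/n/1000,4).tolist(),round(r/n,2))
E
python3 -c "
from h import *
rows([545,-15,300],81,n=20)"
```

```text
t 0.95 [ 176.2 -599.6  231.3] yaw 106.37 W 85.4 F [0.1 0.1 0.3] q [-1.03  0.38  0.01 -0.   -1.19 -0.26]
n 20 per-row mm 34.7 deg 1.27
[-0.0259, 0.0228, -0.0034] 1.27
[-0.0254, 0.0234, -0.0034] 1.27
[-0.0249, 0.024, -0.0034] 1.27
[-0.0244, 0.0245, -0.0034] 1.27
[-0.0238, 0.0251, -0.0034] 1.27
[-0.0232, 0.0256, -0.0034] 1.27
[-0.0227, 0.0261, -0.0034] 1.27
[-0.0221, 0.0266, -0.0034] 1.27
[-0.0215, 0.0271, -0.0034] 1.27
[-0.0209, 0.0275, -0.0034] 1.27
[-0.0203, 0.028, -0.0034] 1.27
[-0.0197, 0.0284, -0.0034] 1.27
[-0.019, 0.0289, -0.0034] 1.27
[-0.0184, 0.0293, -0.0034] 1.27
[-0.0177, 0.0297, -0.0034] 1.27
[-0.0171, 0.0301, -0.0034] 1.27
[-0.0164, 0.0304, -0.0034] 1.27
[-0.0157, 0.0308, -0.0034] 1.27
[-0.015, 0.0311, -0.0034] 1.27
[-0.0143, 0.0314, -0.0034] 1.27
```

Request:
arm_command(commands=[0,0,-0.015,5.1,0,0,-0.015,5.1,0,0,-0.015,5.1,0,0,-0.015,5.1,0,0,-0.01,5.1])

```text
clock: 1.45
position: [175.8, -598.6, 301.2]
ee_rot: [0.088, 0.996, 0.002, -0.001]
contact_force: [0.4, -0.1, 0.4]
gripper_width: 85.3
```

```bash
python3 -c "
from h import *
rows([545,-15,300],None,n=15)" | head -4
```

```text
t 1.45 [ 175.8 -598.6  301.2] yaw 79.87 W 85.3 F [ 0.4 -0.1  0.4] q [-1.03  0.35  0.13 -0.   -1.36 -0.72]
n 15 per-row mm 46.0 deg 0.00
[-0.0174, 0.0426, 0.0002] 0.0
[-0.0174, 0.0426, 0.0002] 0.0
```

Request:
arm_command(commands=[-0.017,0.043,0,0,-0.017,0.043,0,0,-0.017,0.043,0,0,-0.017,0.043,0,0,-0.017,0.043,0,0])

```text
clock: 1.95
position: [299.3, -401.4, 302.0]
ee_rot: [0.094, 0.996, 0.001, -0.001]
contact_force: [0.4, 0.2, -0.2]
gripper_width: 85.9
```

Request:
arm_command(commands=[-0.017,0.043,0,0,-0.017,0.043,0,0,-0.017,0.043,0,0,-0.017,0.043,0,0,-0.017,0.043,0,0])

```text
clock: 2.45
position: [426.3, -197.5, 304.2]
ee_rot: [0.095, 0.996, -0.0, 0.002]
contact_force: [1.2, -1.1, -0.4]
gripper_width: 85.3
```

```bash
python3 -c "
from h import *
rows([545,-15,300],None,n=5)" | head -4
```

```text
t 2.45 [ 426.3 -197.5  304.2] yaw 79.13 W 85.3 F [ 1.2 -1.1 -0.4] q [-0.09  0.07 -0.23  0.   -1.27 -1.67]
n 5 per-row mm 43.6 deg 0.00
[-0.0164, 0.0403, 0.0009] 0.0
[-0.0164, 0.0403, 0.0009] 0.0
```

Request:
arm_command(commands=[-0.017,0.041,0.001,0,-0.017,0.041,0.001,0,-0.017,0.041,0.001,0,-0.017,0.041,0.001,0,-0.017,0.041,0.001,0])

```text
clock: 2.95
position: [551.6, -2.6, 302.2]
ee_rot: [0.093, 0.996, 0.0, 0.005]
contact_force: [0.3, -0.5, -0.1]
gripper_width: 85.6
```

Request:
arm_command(commands=[0,0,0,0,0,0,0,0,0,0,0,0,0,0,0,0,0,0,0,0])

```text
clock: 3.45
position: [552.8, 0.1, 301.1]
ee_rot: [0.091, 0.996, 0.0, 0.004]
contact_force: [0.5, 0.0, 0.5]
gripper_width: 85.4
```

Run:
```python
from h import *
s,p,M=st();print(p,yawy(M),s['joints'])
im=snap('wrist','w1')
for t in ['bracket_left_fin','bracket_right_fin','carton_small_mid','carton_large_mid']:
    print(t,[(w('wrist',r['centre']).round(1),round(r['confidence'],2)) for r in arm.place_of('wrist',t)])
```

```text
[552.7906   0.1258 301.1326] 79.51726636769558 [ 0.2951  0.2149 -0.0591  0.003  -1.2891 -2.0497]
bracket_left_fin [(array([531.2, -13.4, 125.3]), 0.72)]
bracket_right_fin [(array([592.3, -27.9, 128.2]), 0.6), (array([ 550.7, -191.7,    3.4]), 0.23)]
carton_small_mid [(array([563.9, -13.2,  73.3]), 0.86)]
carton_large_mid [(array([ 484.6, -358.1,    5.9]), 0.36)]
```

View pics/w1.png

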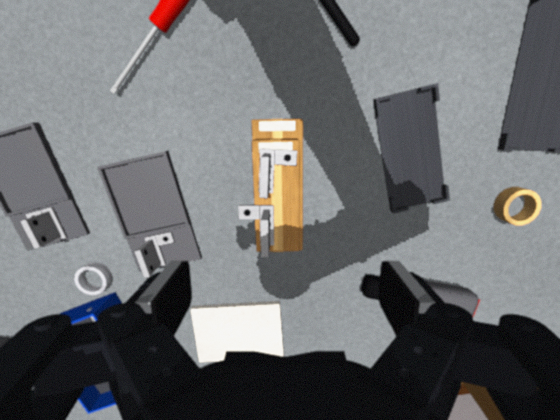

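Run:
```python
import cv2
t=cv2.imread('pics/w1.png')
cv2.imwrite('pics/w1z.png',cv2.resize(t[110:260,225:315],None,fx=4,fy=4,interpolation=cv2.INTER_CUBIC))
```

```text
(no output)
```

View pics/w1z.png

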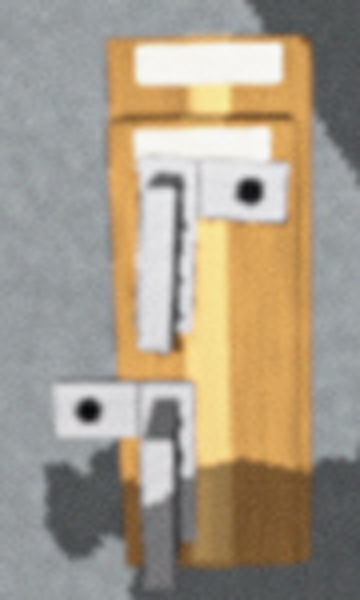

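Run:
```python
from h import *
def z(u,v,h): return pix2w('wrist',225+u/4,110+v/4,h)
for n,a,b in [('L',(156,188),(154,352)),('R',(157,435),(158,590))]:
    A=z(*a,143);B=z(*b,143);d=B-A;print(n,A,B,(A+B)/2,np.linalg.norm(d),np.degrees(np.arctan2(d[1],d[0])))
# base hole points z=100
print('holes',z(250,190,100),z(89,410,100))
# carton small top corners z=95
c=[(112,122),(293,122),(310,565),(128,565)]
C=np.array([z(u,v,95) for u,v in c]);print(C,C.mean(0))
for i in range(4):
    d=C[(i+1)%4]-C[i];print(np.linalg.norm(d),np.degrees(np.arctan2(d[1],d[0])))
print('large near corners',z(106,38,50),z(310,38,50))
```

```text
L [511.4452 -10.8953 143.    ] [550.4339 -19.2708 143.    ] [530.9396 -15.083  143.    ] 39.878189151517454 -12.124002897892796
R [571.4457 -22.7584 143.    ] [612.6496 -30.8066 143.    ] [592.0476 -26.7825 143.    ] 41.982509805679605 -11.05230609759233
holes [520.301   10.5784 100.    ] [572.9647 -45.465  100.    ]
[[496.1089 -22.9905  95.    ]
 [504.9616  25.2466  95.    ]
 [633.2309   8.4176  95.    ]
 [623.3866 -45.071   95.    ]] [564.422   -8.5993  95.    ]
49.042671952662396 79.60045528646458
129.36860067295495 -7.47454310839984
54.38698067194799 -100.42833954329407
129.1788423690879 170.15808698449075
large near corners [473.0667 -24.3477  50.    ] [484.1291  35.9584  50.    ]
```

Run:
```python
from h import *
def z(u,v,h): return pix2w('top',315+u/5,140+v/5,h)
for n,c in [('L',[(65,205),(250,198),(266,403),(72,413)]),('R',[(392,343),(583,325),(607,535),(415,552)])]:
    C=np.array([z(u,v,12) for u,v in c]);print(n,C.mean(0))
    for i in range(4):
        d=C[(i+1)%4]-C[i];print(np.linalg.norm(d),np.degrees(np.arctan2(d[1],d[0])))
    C=np.array([z(u,v,12) for u,v in c])
rows([531,-15,200],78.5,n=5)
```

```text
L [ 544.3355 -200.696    12.    ]
88.13010375989856 -88.0660940640983
97.7108419452057 -177.36038895806539
91.57632182959213 92.5617114112648
98.73218829903655 0.6354798252560006
R [ 479.9605 -357.5415   12.    ]
91.63383406879909 -84.97547170300052
99.34031963507331 -176.18121894586002
91.1271247343023 94.51984303582692
98.52831948882778 4.10560974873413
t 3.70 [553.1   0.6 301.1] yaw 79.55 W 85.6 F [ 0.1  0.2 -0.7] q [ 0.3   0.22 -0.06  0.   -1.29 -2.05]
n 5 per-row mm 20.9 deg 0.21
[0.0039, -0.0039, 0.0202] 0.21
[0.0039, -0.0039, 0.0202] 0.21
[0.0039, -0.0039, 0.0202] 0.21
[0.0039, -0.0039, 0.0202] 0.21
[0.0039, -0.004, 0.0202] 0.21
```

Request:
arm_command(commands=[0.004,-0.004,0.02,0.2,0.004,-0.004,0.02,0.2,0.004,-0.004,0.02,0.2,0.004,-0.004,0.02,0.2,0.003,-0.003,0.02,0.2], jaw=0.5)

```text
clock: 4.2
position: [534.0, -15.2, 201.8]
ee_rot: [0.1, 0.995, 0.002, 0.009]
contact_force: [0.5, -1.0, 0.8]
gripper_width: 42.5
```

```bash
python3 -c "
from h import *
snap('wrist','w2')
rows([531,-15,145],78.5,n=5)
rows([531,-15,109],78.5,n=5)"
```

```text
t 4.25 [531.1 -15.6 197.9] yaw 78.41 W 42.7 F [-1.9 -0.3 -2.8] q [ 0.28  0.25 -0.28  0.   -1.03 -2.05]
n 5 per-row mm 10.6 deg -0.02
[0.0002, 0.0001, 0.0106] -0.02
[0.0002, 0.0001, 0.0106] -0.02
[0.0002, 0.0001, 0.0106] -0.02
[0.0002, 0.0001, 0.0106] -0.02
[0.0002, 0.0001, 0.0106] -0.02
t 4.25 [531.1 -15.6 197.9] yaw 78.41 W 42.7 F [-1.9 -0.3 -2.8] q [ 0.28  0.25 -0.28  0.   -1.03 -2.05]
n 5 per-row mm 17.8 deg -0.02
[0.0002, 0.0, 0.0178] -0.02
[0.0002, 0.0, 0.0178] -0.02
[0.0002, 0.0, 0.0178] -0.02
[0.0002, 0.0, 0.0178] -0.02
[0.0002, 0.0, 0.0178] -0.02
```

View pics/w2.png

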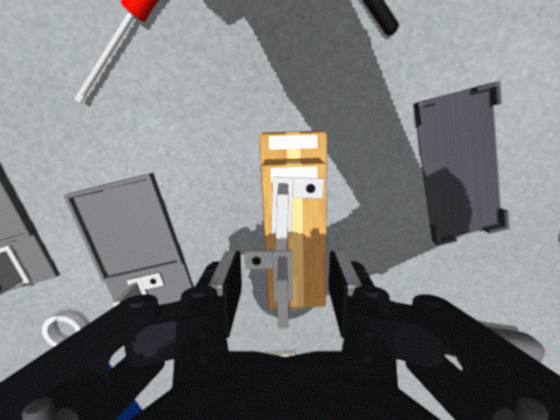

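Request:
arm_command(commands=[0,0,0.02,0,0,0,0.02,0,0,0,0.02,0,0,0,0.018,0,0,0,0.01,0])

```text
clock: 4.75
position: [534.7, -15.7, 110.6]
ee_rot: [0.101, 0.995, 0.001, 0.008]
contact_force: [0.0, -0.1, -0.8]
gripper_width: 42.7
```

```bash
python3 -c "
from h import *
snap('wrist','w3')
rows([531,-15,109],78.5,n=1)"
```

```text
t 4.80 [534.  -15.8 109.4] yaw 78.42 W 42.7 F [-1.1 -0.3 -0.7] q [ 0.28  0.35 -0.39  0.   -0.82 -2.05]
n 1 per-row mm 3.2 deg -0.08
[0.0031, 0.0002, 0.0003] -0.08
```

View pics/w3.png

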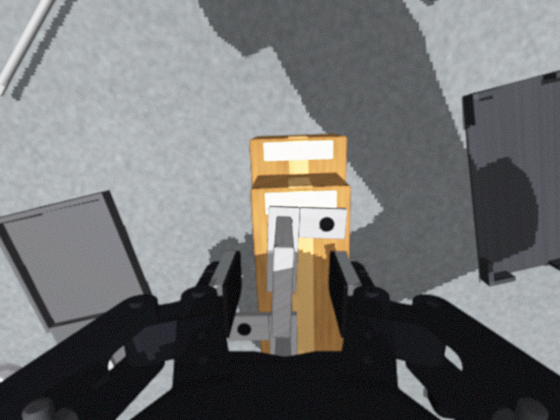

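Request:
arm_command(commands=[0.002,0,0,0,0,0,0,0,0,0,0,0,0,0,0,0,0,0,0,0], jaw=0)

```text
clock: 5.3
position: [533.7, -15.0, 112.3]
ee_rot: [0.101, 0.995, 0.002, 0.009]
contact_force: [0.2, -0.4, -1.4]
gripper_width: 7.0
```

Request:
arm_command(commands=[0,0,0,0,0,0,0,0,0,0,-0.01,0,0,0,-0.02,0,0,0,-0.03,0])

```text
clock: 5.8
position: [529.6, -15.7, 171.0]
ee_rot: [0.101, 0.995, 0.0, 0.004]
contact_force: [1.2, 0.2, -0.4]
gripper_width: 7.3
```

```bash
python3 -c "
from h import *
snap('wrist','w4')
rows([531,-15,200],92,n=5)"
```

```text
t 5.85 [533.4 -15.4 177.6] yaw 78.51 W 7.1 F [2.8 1.  3.2] q [ 0.28  0.27 -0.31  0.01 -0.97 -2.05]
n 5 per-row mm 4.5 deg -2.70
[0.0004, 0.0, -0.0045] -2.7
[0.0004, 0.0, -0.0045] -2.7
[0.0004, 0.0, -0.0045] -2.7
[0.0004, 0.0001, -0.0045] -2.7
[0.0004, 0.0001, -0.0045] -2.7
```

View pics/w4.png

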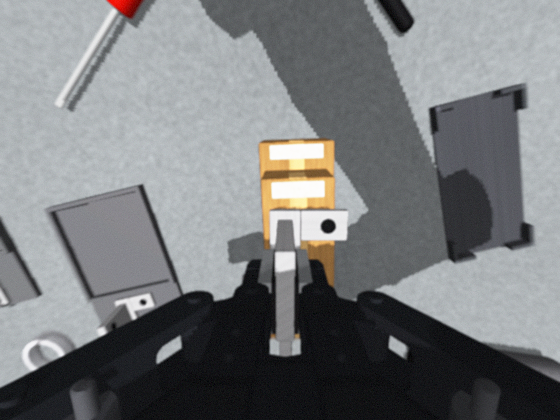

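Request:
arm_command(commands=[0,-0.01,-0.004,-2.7,0,-0.02,-0.004,-2.7,0,-0.03,0,-2.7,0,-0.03,0,-2.7,0,-0.03,0,-2.7])

```text
clock: 6.35
position: [526.3, -135.0, 192.9]
ee_rot: [-0.026, 1.0, 0.001, 0.017]
contact_force: [0.9, -0.2, -1.3]
gripper_width: 7.1
```

```bash
python3 -c "
from h import *
rows([547,-210,140],92.5,n=5)"
```

```text
t 6.35 [ 526.3 -135.   192.9] yaw 93.00 W 7.1 F [ 0.9 -0.2 -1.3] q [ 0.05  0.26 -0.27 -0.   -1.   -1.57]
n 5 per-row mm 18.8 deg 0.10
[-0.003, -0.0152, 0.0107] 0.1
[-0.003, -0.0152, 0.0107] 0.1
[-0.003, -0.0152, 0.0107] 0.1
[-0.0031, -0.0152, 0.0107] 0.1
[-0.0031, -0.0152, 0.0107] 0.1
```

Request:
arm_command(commands=[-0.003,-0.015,0.011,0,-0.003,-0.015,0.011,0,-0.003,-0.015,0.011,0,-0.003,-0.015,0.011,0,-0.003,-0.015,0.011,0])

```text
clock: 6.85
position: [549.7, -215.1, 141.5]
ee_rot: [-0.026, 0.999, -0.0, 0.022]
contact_force: [-0.3, -0.0, -1.4]
gripper_width: 7.2
```

Run:
```python
from h import *
rows([547,-210,45],92.5,n=5)
snap('wrist','w5');snap('top','t5')
for c in ['wrist','top']: print([(w(c,r['centre']).round(1),round(r['confidence'],2)) for r in arm.place_of(c,'tray_left')])
```

```text
t 6.85 [ 549.7 -215.1  141.5] yaw 92.96 W 7.2 F [-0.3 -0.  -1.4] q [-0.1   0.39 -0.23 -0.01 -0.91 -1.41]
n 5 per-row mm 19.3 deg 0.09
[0.0013, 0.0011, 0.0193] 0.09
[0.0013, 0.0011, 0.0193] 0.09
[0.0013, 0.0011, 0.0193] 0.09
[0.0013, 0.0011, 0.0193] 0.09
[0.0013, 0.0011, 0.0193] 0.09
[(array([ 544.2, -193.4,    2.4]), 0.78)]
[(array([ 544.7, -198.4,    3.5]), 0.82)]
```

View pics/w5.png

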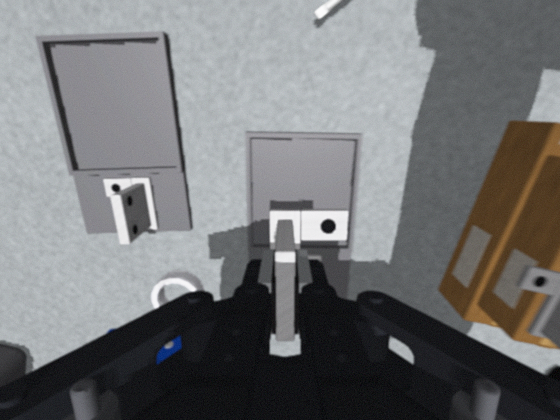

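Run:
```python
from h import *
s,p,M=st();print(s['ee_rot'],p,M[:,2],s['joint_vel'])
```

```text
[-0.0254  0.9995 -0.0001  0.0209] [ 549.0757 -214.5794  141.2372] [ 0.0419  0.001  -0.9991] [ 0.0152 -0.0226  0.001   0.0007  0.0006 -0.0003]
```

Request:
arm_command(commands=[0.003,0.001,0.019,0,0.002,0.001,0.019,0,0.002,0.001,0.019,0,0.002,0.001,0.019,0,0.002,0.001,0.015,0])

```text
clock: 7.55
position: [547.0, -208.7, 53.2]
ee_rot: [-0.028, 0.999, -0.002, 0.028]
contact_force: [-0.3, 0.1, -1.9]
gripper_width: 7.2
```

Request:
arm_command(commands=[0,0,0.006,0,0,0,0.006,0,0,0,0.004,0,0,0,0.003,0,0,0,0.002,0])

```text
clock: 8.05
position: [549.8, -207.4, 32.5]
ee_rot: [-0.03, 0.999, -0.002, 0.029]
contact_force: [0.4, 0.2, -0.6]
gripper_width: 7.3
```

Run:
```python
from h import *
rows([545.5,-209,19],92.5,n=1)
s,p,M=st();print(s['ee_rot'],M[:,2])
snap('wrist','w6')
```

```text
t 8.05 [ 549.8 -207.4   32.5] yaw 93.40 W 7.3 F [ 0.4  0.2 -0.6] q [-0.09  0.51 -0.36 -0.01 -0.64 -1.42]
n 1 per-row mm 14.2 deg 0.90
[0.0052, -0.0013, 0.0132] 0.9
[-0.0297  0.9991 -0.0018  0.0291] [ 0.0582 -0.0019 -0.9983]
```

View pics/w6.png

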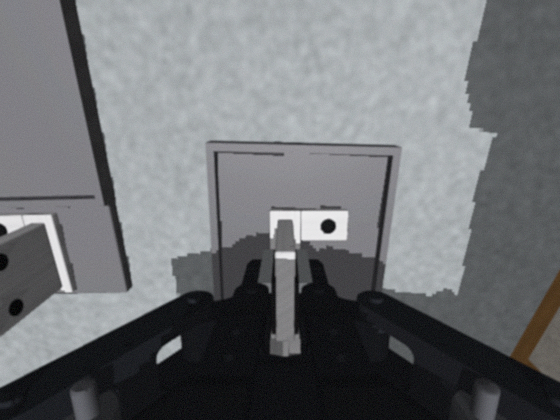

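Request:
arm_command(commands=[0.001,0,0.004,0,0.001,0,0.004,0,0,0,0.002,0,0,0,0.001,0,0,0,0,0])

```text
clock: 8.6
position: [548.8, -207.9, 21.1]
ee_rot: [-0.03, 0.999, -0.002, 0.03]
contact_force: [-0.3, -0.6, -1.5]
gripper_width: 7.1
```

Run:
```python
from h import *
rows([545.5,-209,19],92.5,n=1)
s,p,M=st();print(s['ee_rot'],M[:,2])
```

```text
t 8.60 [ 548.8 -207.9   21.1] yaw 93.38 W 7.1 F [-0.3 -0.6 -1.5] q [-0.09  0.53 -0.37 -0.01 -0.61 -1.42]
n 1 per-row mm 4.0 deg 0.88
[0.0035, -0.0009, 0.0019] 0.88
[-0.0296  0.9991 -0.0019  0.0297] [ 0.0595 -0.0021 -0.9982]
```

Request:
arm_command(commands=[0,0,0.001,0,0,0,0.001,0,0,0,0.001,0,0,0,0.001,0,0,0,0,0])

```text
clock: 9.1
position: [549.0, -207.9, 21.3]
ee_rot: [-0.03, 0.999, -0.002, 0.03]
contact_force: [0.4, -0.1, -1.2]
gripper_width: 7.3
```

Request:
arm_command(commands=[0,0,0.003,0,0,0,0.003,0,0,0,0,0,0,0,0,0,0,0,0,0])

```text
clock: 9.6
position: [551.2, -208.1, 20.9]
ee_rot: [-0.032, 0.999, -0.003, 0.032]
contact_force: [0.0, 0.6, -1.7]
gripper_width: 7.3
```

Run:
```python
from h import *
rows([545.5,-209,18],92.5,n=1)
im=snap('scene','s7')
cv2.imwrite('pics/s7z.png',cv2.cvtColor(cv2.resize(im[200:340,90:270],None,fx=4,fy=4,interpolation=cv2.INTER_CUBIC),cv2.COLOR_RGB2BGR))
for i in range(3):
    s,p,M=st();print(p,M[:,2],s['contact_force'],s['wrist_torque']); arm.get_image('scene')
```

```text
t 9.60 [ 551.2 -208.1   20.9] yaw 93.60 W 7.3 F [ 0.   0.6 -1.7] q [-0.09  0.53 -0.37 -0.   -0.61 -1.42]
n 1 per-row mm 6.4 deg 1.10
[0.0059, -0.0005, 0.0025] 1.1
[ 551.1121 -208.1036   20.719 ] [ 0.0629 -0.0046 -0.998 ] [-0.2979  0.416  -1.7154] [0.0229 0.1424 0.0114]
[ 551.0181 -208.1076   20.6314] [ 0.0625 -0.0046 -0.998 ] [-0.3529 -0.1011 -0.7169] [0.0461 0.1448 0.0043]
[ 550.993  -208.1256   20.6148] [ 0.0624 -0.0046 -0.998 ] [-0.5749 -0.0178 -1.0124] [0.02   0.0974 0.0444]
```

View pics/s7z.png

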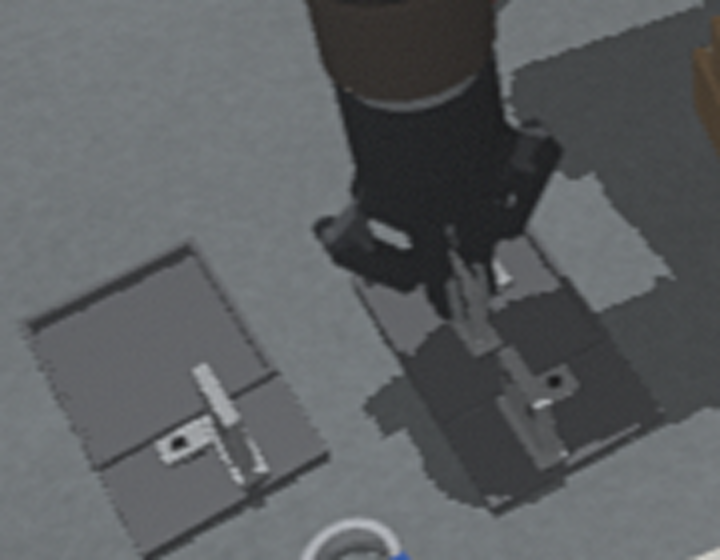

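Request:
arm_command(commands=[0.002,0,0.005,0,0.002,0,0.005,0,0,0,0.002,0,0,0,0,0,0,0,0,0])

```text
clock: 10.3
position: [553.3, -208.1, 20.4]
ee_rot: [-0.034, 0.999, -0.005, 0.037]
contact_force: [-0.1, -0.3, -1.5]
gripper_width: 7.0
```

Request:
arm_command(commands=[0,0,0,0,0,0,0,0,0,0,0,0,0,0,-0.01,0,0,0,-0.02,0], jaw=0.35)

```text
clock: 10.8
position: [548.9, -208.0, 47.0]
ee_rot: [-0.034, 0.999, -0.005, 0.033]
contact_force: [-0.3, 0.8, -0.4]
gripper_width: 30.0
```

Run:
```python
from h import *
rows([545.5,-209,120],92.5,n=5)
snap('wrist','w8')
s,p,M=st();print(M[:,2])
```

```text
t 10.80 [ 548.9 -208.    47. ] yaw 93.87 W 30.0 F [-0.3  0.8 -0.4] q [-0.09  0.49 -0.36  0.   -0.66 -1.42]
n 5 per-row mm 14.6 deg 0.27
[-0.0003, -0.0003, -0.0146] 0.27
[-0.0003, -0.0003, -0.0146] 0.27
[-0.0003, -0.0003, -0.0146] 0.27
[-0.0003, -0.0003, -0.0146] 0.27
[-0.0003, -0.0003, -0.0146] 0.27
[ 0.0729 -0.0085 -0.9973]
```

View pics/w8.png

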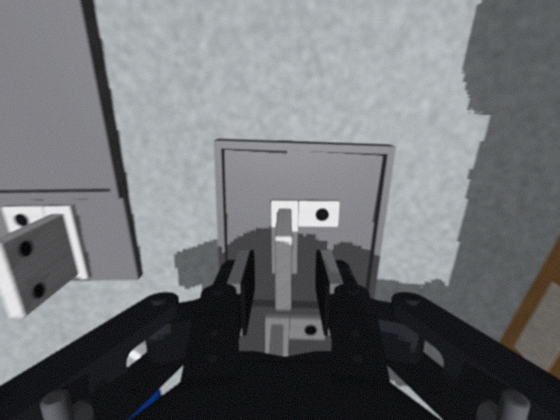

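Request:
arm_command(commands=[0,0,-0.03,0,0,0,-0.045,0,0,0,-0.045,0,0,0,-0.045,0,0,0,-0.045,0], jaw=0.5)

```text
clock: 11.35
position: [532.5, -206.4, 264.2]
ee_rot: [-0.034, 0.999, -0.004, 0.031]
contact_force: [2.0, -0.0, -0.5]
gripper_width: 42.8
```

Request:
arm_command(commands=[0,0,0,0,0,0,0,0,0,0,0,0,0,0,0,0,0,0,0,0])

```text
clock: 11.85
position: [534.3, -207.2, 272.0]
ee_rot: [-0.034, 0.999, -0.006, 0.038]
contact_force: [0.3, -0.1, -1.0]
gripper_width: 42.9
```

Run:
```python
from h import *
rows([592,-27,240],78.5,n=5)
s,p,M=st();print(M[:,2])
```

```text
t 11.85 [ 534.3 -207.2  272. ] yaw 93.89 W 42.9 F [ 0.3 -0.1 -1. ] q [-0.09  0.23 -0.11  0.   -1.15 -1.42]
n 5 per-row mm 38.4 deg 3.08
[-0.0135, 0.0353, 0.0069] 3.08
[-0.0116, 0.0359, 0.0069] 3.08
[-0.0096, 0.0365, 0.0069] 3.08
[-0.0076, 0.037, 0.0069] 3.08
[-0.0056, 0.0373, 0.0069] 3.08
[ 0.0763 -0.0097 -0.997 ]
```

Request:
arm_command(commands=[-0.007,0.02,0.003,3,-0.006,0.02,0.003,3,-0.006,0.02,0.003,3,-0.005,0.02,0.003,3,-0.003,0.02,0.003,3])

```text
clock: 12.35
position: [565.1, -107.3, 251.4]
ee_rot: [0.104, 0.994, -0.002, 0.032]
contact_force: [-0.6, -0.0, -0.1]
gripper_width: 42.5
```

Run:
```python
from h import *
rows([592,-27,230],78.5,n=5)
s,p,M=st();print(M[:,2])
```

```text
t 12.35 [ 565.1 -107.3  251.4] yaw 78.05 W 42.5 F [-0.6 -0.  -0.1] q [ 0.1   0.25 -0.14  0.02 -1.11 -1.89]
n 5 per-row mm 17.5 deg -0.09
[-0.0016, 0.0168, 0.0045] -0.09
[-0.0017, 0.0168, 0.0045] -0.09
[-0.0017, 0.0168, 0.0045] -0.09
[-0.0017, 0.0168, 0.0045] -0.09
[-0.0018, 0.0168, 0.0045] -0.09
[ 0.0642 -0.0102 -0.9979]
```

Request:
arm_command(commands=[-0.002,0.017,0.003,0,-0.002,0.017,0.003,0,-0.002,0.017,0.003,0,-0.002,0.017,0.003,0,-0.002,0.012,0.003,0])

```text
clock: 12.85
position: [592.3, -26.4, 230.6]
ee_rot: [0.104, 0.994, -0.003, 0.027]
contact_force: [-0.2, 1.2, 0.1]
gripper_width: 42.6
```

Request:
arm_command(commands=[0,0,0,0,0,0,0,0,0,0,0,0,0,0,0,0,0,0,0,0])

```text
clock: 13.35
position: [592.3, -26.2, 229.8]
ee_rot: [0.104, 0.994, -0.003, 0.026]
contact_force: [-0.9, 1.0, -0.3]
gripper_width: 42.9
```

Run:
```python
from h import *
rows([592,-27,165],78.5,n=5)
s,p,M=st();print(M[:,2])
snap('wrist','w9')
for t in ['bracket_right_fin','carton_small_mid']:
    print(t,[(w('wrist',r['centre']).round(1),round(r['confidence'],2)) for r in arm.place_of('wrist',t)])
```

```text
t 13.35 [592.3 -26.2 229.8] yaw 78.06 W 42.9 F [-0.9  1.  -0.3] q [ 0.24  0.31 -0.13  0.03 -1.09 -2.03]
n 5 per-row mm 13.0 deg -0.09
[0.0007, -0.0002, 0.0129] -0.09
[0.0007, -0.0002, 0.0129] -0.09
[0.0007, -0.0002, 0.0129] -0.09
[0.0007, -0.0002, 0.0129] -0.09
[0.0007, -0.0002, 0.0129] -0.09
[ 0.0519 -0.0121 -0.9986]
bracket_right_fin [(array([589.9, -28.9, 130. ]), 0.6)]
carton_small_mid [(array([565.5, -14.9,  70. ]), 0.88)]
```

View pics/w9.png

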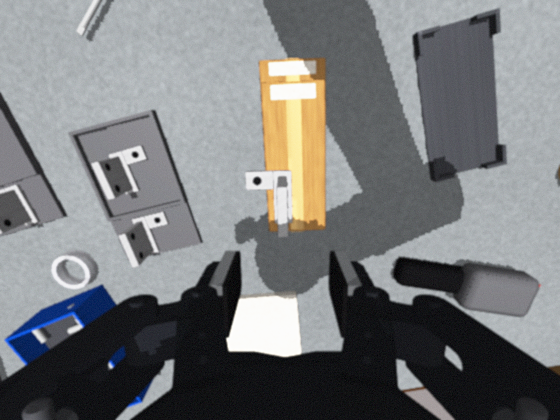

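Request:
arm_command(commands=[0.001,0,0.015,0,0.001,0,0.018,0,0.001,0,0.018,0,0.001,0,0.018,0,0.001,0,0.015,0])

```text
clock: 14.0
position: [594.5, -26.6, 147.3]
ee_rot: [0.104, 0.994, -0.002, 0.031]
contact_force: [-0.2, 0.4, -0.4]
gripper_width: 42.3
```

Run:
```python
from h import *
rows([591,-27,110],78.5,n=5)
s,p,M=st();print(M[:,2])
snap('wrist','w10')
```

```text
t 14.00 [594.5 -26.6 147.3] yaw 78.02 W 42.3 F [-0.2  0.4 -0.4] q [ 0.24  0.38 -0.24  0.03 -0.89 -2.04]
n 5 per-row mm 7.5 deg -0.10
[0.0011, -0.0002, 0.0074] -0.1
[0.0011, -0.0002, 0.0074] -0.1
[0.0011, -0.0002, 0.0074] -0.1
[0.0011, -0.0002, 0.0074] -0.1
[0.0011, -0.0002, 0.0074] -0.1
[ 0.0617 -0.0108 -0.998 ]
```

View pics/w10.png

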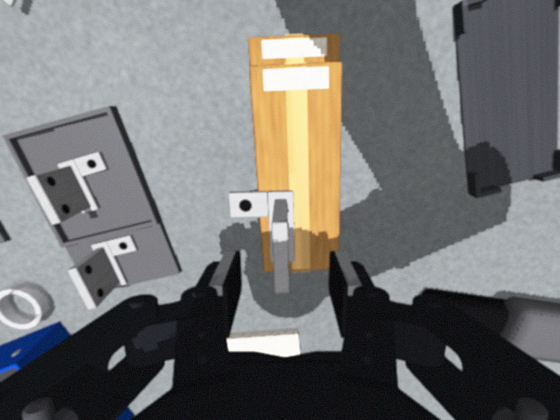

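Request:
arm_command(commands=[0.001,-0.001,0.012,0,0.001,0,0.012,0,0.001,0,0.009,0,0.001,0,0.005,0,0,0,0,0])

```text
clock: 14.55
position: [591.3, -27.6, 105.2]
ee_rot: [0.105, 0.994, -0.003, 0.029]
contact_force: [-0.0, 0.7, -0.1]
gripper_width: 42.8
```

Run:
```python
from h import *
rows([591,-27,111],78.5,n=1)
s,p,M=st();print(M[:,2])
```

```text
t 14.55 [591.3 -27.6 105.2] yaw 77.97 W 42.8 F [-0.   0.7 -0.1] q [ 0.24  0.42 -0.3   0.03 -0.8  -2.04]
n 1 per-row mm 5.8 deg -0.53
[0.0001, 0.0006, -0.0058] -0.53
[ 0.0573 -0.0115 -0.9983]
```

Request:
arm_command(commands=[0,0,-0.005,0,0,0,0,0,0,0,0,0,0,0,0,0,0,0,0,0], jaw=0)

```text
clock: 15.05
position: [591.9, -27.3, 112.4]
ee_rot: [0.105, 0.994, -0.002, 0.031]
contact_force: [0.3, -0.1, -1.2]
gripper_width: 7.3
```

Request:
arm_command(commands=[0,0,0,0,0,0,0,0,0,0,-0.01,0,0,0,-0.02,0,0,0,-0.03,0])

```text
clock: 15.55
position: [584.9, -27.1, 169.7]
ee_rot: [0.105, 0.994, -0.004, 0.025]
contact_force: [0.3, 0.4, -0.4]
gripper_width: 7.5
```

Run:
```python
from h import *
rows([520,-150,230],94.5,n=10)
s,p,M=st();print(M[:,2])
snap('wrist','w11')
```

```text
t 15.55 [584.9 -27.1 169.7] yaw 77.93 W 7.5 F [ 0.3  0.4 -0.4] q [ 0.24  0.35 -0.23  0.03 -0.95 -2.04]
n 10 per-row mm 15.1 deg -1.66
[0.0035, -0.0134, -0.0062] -1.66
[0.0039, -0.0133, -0.0062] -1.66
[0.0042, -0.0132, -0.0062] -1.66
[0.0046, -0.013, -0.0062] -1.66
[0.005, -0.0129, -0.0062] -1.66
[0.0054, -0.0127, -0.0062] -1.66
[0.0057, -0.0126, -0.0062] -1.66
[0.0061, -0.0124, -0.0062] -1.66
[0.0065, -0.0122, -0.0062] -1.66
[0.0068, -0.012, -0.0062] -1.66
[ 0.0484 -0.0127 -0.9987]
```

View pics/w11.png

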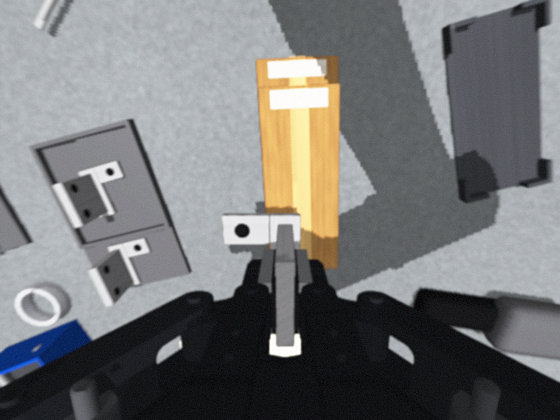

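Request:
arm_command(commands=[0.003,-0.015,-0.01,-1.7,0.004,-0.02,-0.008,-1.7,0.004,-0.022,-0.004,-1.7,0.005,-0.022,0,-1.7,0.005,-0.022,0,-1.7])

```text
clock: 16.1
position: [554.4, -124.0, 205.0]
ee_rot: [0.024, 0.999, -0.005, 0.037]
contact_force: [-0.1, -0.4, -0.9]
gripper_width: 6.9
```

Request:
arm_command(commands=[0.006,-0.022,0,-1.7,0.006,-0.022,0,-1.7,0.007,-0.022,0,-1.7,0.007,-0.022,0,-1.7,0.008,-0.022,0,-1.7])

```text
clock: 16.6
position: [520.8, -238.8, 207.6]
ee_rot: [-0.054, 0.998, -0.008, 0.04]
contact_force: [-0.1, -0.1, -0.6]
gripper_width: 7.2
```

Run:
```python
from h import *
rows([479,-347,190],94.5,n=5)
s,p,M=st();print(M[:,2])
```

```text
t 16.60 [ 520.8 -238.8  207.6] yaw 96.10 W 7.2 F [-0.1 -0.1 -0.6] q [-0.15  0.28 -0.22 -0.   -1.   -1.32]
n 5 per-row mm 23.5 deg 0.32
[0.0109, -0.0206, 0.0031] 0.32
[0.0108, -0.0206, 0.0031] 0.32
[0.0107, -0.0207, 0.0031] 0.32
[0.0105, -0.0207, 0.0031] 0.32
[0.0104, -0.0208, 0.0031] 0.32
[ 0.0799 -0.0117 -0.9967]
```

Request:
arm_command(commands=[0.011,-0.021,0.003,0.3,0.011,-0.021,0.003,0.3,0.011,-0.021,0.003,0.3,0.011,-0.021,0.003,0.3,0.008,-0.016,0.003,0.3])

```text
clock: 17.1
position: [479.1, -348.9, 193.9]
ee_rot: [-0.04, 0.998, -0.009, 0.043]
contact_force: [0.5, 0.0, -1.8]
gripper_width: 7.0
```

Request:
arm_command(commands=[0,0,0.01,0,0,0,0.01,0,0,0,0.01,0,0,0,0.01,0,0,0,0.005,0])

```text
clock: 17.6
position: [483.2, -349.9, 147.0]
ee_rot: [-0.04, 0.998, -0.009, 0.044]
contact_force: [0.4, 0.0, -1.3]
gripper_width: 7.1
```

Run:
```python
from h import *
rows([479,-347,60],94.5,n=5)
s,p,M=st();print(M[:,2])
snap('wrist','w12')
print([(w('wrist',r['centre']).round(1),round(r['confidence'],2)) for r in arm.place_of('wrist','tray_right')])
```

```text
t 17.60 [ 483.2 -349.9  147. ] yaw 94.50 W 7.1 F [ 0.4  0.  -1.3] q [-0.36  0.37 -0.23 -0.02 -0.88 -1.11]
n 5 per-row mm 17.4 deg -0.00
[0.0023, 0.001, 0.0172] -0.0
[0.0023, 0.001, 0.0172] -0.0
[0.0023, 0.001, 0.0172] -0.0
[0.0023, 0.001, 0.0172] -0.0
[0.0023, 0.001, 0.0172] -0.0
[ 0.0879 -0.0149 -0.996 ]
[(array([ 481.7, -356.1,    5.3]), 0.79)]
```

View pics/w12.png

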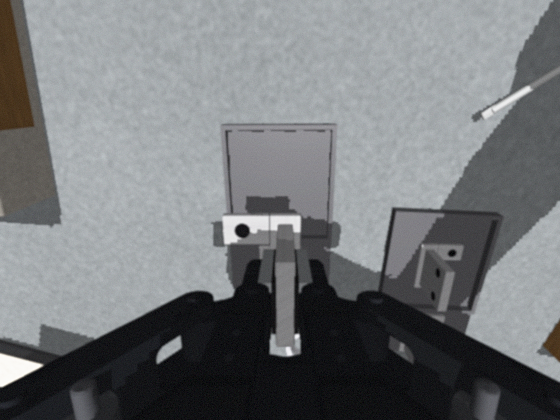

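Request:
arm_command(commands=[0.003,0.001,0.018,0,0.002,0.001,0.018,0,0.002,0.001,0.018,0,0.002,0.001,0.018,0,0.002,0.001,0.012,0])

```text
clock: 18.2
position: [484.2, -347.9, 64.7]
ee_rot: [-0.042, 0.998, -0.012, 0.049]
contact_force: [-0.3, 1.5, -1.3]
gripper_width: 7.0
```

Request:
arm_command(commands=[0.001,0,0.008,0,0.001,0,0.007,0,0.001,0,0.005,0,0,0,0.004,0,0,0,0,0])

```text
clock: 18.7
position: [484.5, -348.9, 39.2]
ee_rot: [-0.043, 0.998, -0.013, 0.049]
contact_force: [0.6, -0.1, -1.1]
gripper_width: 7.1
```

Run:
```python
from h import *
rows([479,-347,20],94.5,n=1)
s,p,M=st();print(M[:,2])
snap('wrist','w13')
```

```text
t 18.70 [ 484.5 -348.9   39.2] yaw 94.80 W 7.1 F [ 0.6 -0.1 -1.1] q [-0.36  0.5  -0.35 -0.03 -0.62 -1.1 ]
n 1 per-row mm 20.1 deg 0.30
[0.0072, 0.0029, 0.0185] 0.3
[ 0.0987 -0.0213 -0.9949]
```

View pics/w13.png

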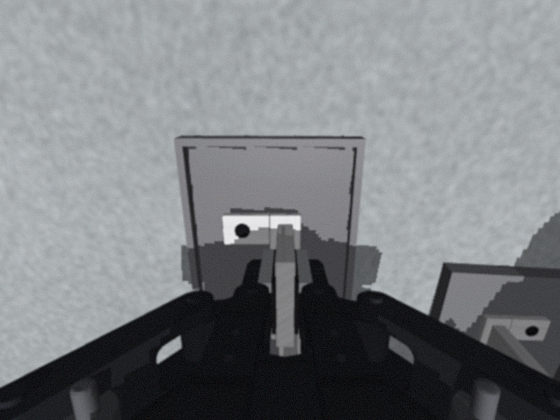

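Inside the tray; lower the last ~18 mm.

Request:
arm_command(commands=[0.003,0,0.007,0,0.003,0,0.006,0,0.001,0,0.004,0,0,0,0.003,0,0,0,0,0])

```text
clock: 19.25
position: [480.5, -350.8, 21.6]
ee_rot: [-0.043, 0.998, -0.014, 0.05]
contact_force: [0.0, 0.5, -1.5]
gripper_width: 7.1
```

Run:
```python
from h import *
rows([479,-347,20],94.5,n=1)
s,p,M=st();print(M[:,2],s['wrist_torque'])
```

```text
t 19.25 [ 480.5 -350.8   21.6] yaw 94.88 W 7.1 F [ 0.   0.5 -1.5] q [-0.37  0.52 -0.37 -0.03 -0.57 -1.1 ]
n 1 per-row mm 4.4 deg 0.38
[0.0013, 0.0039, 0.0014] 0.38
[ 0.102  -0.0236 -0.9945] [0.0438 0.2674 0.0238]
```

Request:
arm_command(commands=[0,0,0.003,0,0,0,0.002,0,0,0,0,0,0,0,0,0,0,0,0,0])

```text
clock: 19.75
position: [481.2, -351.1, 21.5]
ee_rot: [-0.044, 0.998, -0.015, 0.051]
contact_force: [0.1, 1.1, -0.5]
gripper_width: 7.0
```

Request:
arm_command(commands=[0,0,0,0,0,0,0,0,0,0,0,0,0,0,-0.008,0,0,0,-0.02,0], jaw=0.35)

```text
clock: 20.25
position: [477.0, -350.0, 46.6]
ee_rot: [-0.044, 0.998, -0.013, 0.048]
contact_force: [0.4, -0.4, -0.1]
gripper_width: 29.9
```

Request:
arm_command(commands=[0,0,-0.025,0,0,0,-0.03,0,0,0,-0.03,0,0,0,-0.03,0,0,0,-0.03,0])

```text
clock: 20.75
position: [460.9, -346.0, 196.6]
ee_rot: [-0.044, 0.998, -0.013, 0.046]
contact_force: [0.3, -0.6, 0.2]
gripper_width: 29.9
```

Request:
arm_command(commands=[0,0,-0.03,0,0,0,-0.02,0,0,0,-0.01,0,0,0,0,0,0,0,0,0], jaw=1)

```text
clock: 21.25
position: [455.3, -345.1, 266.4]
ee_rot: [-0.044, 0.998, -0.016, 0.052]
contact_force: [-0.1, -0.6, -0.8]
gripper_width: 85.2
```

Run:
```python
from h import *
rows([564,-13,250],80,n=20)
s,p,M=st();print(M[:,2])
snap('wrist','w14')
for t in ['bracket_right_fin','bracket_left_fin','tray_left','tray_right']:
  print(t,[(w('wrist',r['centre']).round(1),round(r['confidence'],2)) for r in arm.place_of('wrist',t)])
```

```text
t 21.25 [ 455.3 -345.1  266.4] yaw 94.98 W 85.2 F [-0.1 -0.6 -0.8] q [-0.37  0.22 -0.14 -0.01 -1.11 -1.1 ]
n 20 per-row mm 17.5 deg 0.75
[-0.0068, 0.0161, 0.0009] 0.75
[-0.0066, 0.0162, 0.0009] 0.75
[-0.0064, 0.0163, 0.0009] 0.75
[-0.0062, 0.0163, 0.0009] 0.75
[-0.0059, 0.0164, 0.0009] 0.75
[-0.0057, 0.0165, 0.0009] 0.75
[-0.0055, 0.0166, 0.0009] 0.75
[-0.0053, 0.0166, 0.0009] 0.75
[-0.0051, 0.0167, 0.0009] 0.75
[-0.0049, 0.0168, 0.0009] 0.75
[-0.0046, 0.0168, 0.0009] 0.75
[-0.0044, 0.0169, 0.0009] 0.75
[-0.0042, 0.017, 0.0009] 0.75
[-0.004, 0.017, 0.0009] 0.75
[-0.0038, 0.0171, 0.0009] 0.75
[-0.0035, 0.0171, 0.0009] 0.75
[-0.0033, 0.0172, 0.0009] 0.75
[-0.0031, 0.0172, 0.0009] 0.75
[-0.0029, 0.0172, 0.0009] 0.75
[-0.0026, 0.0173, 0.0009] 0.75
[ 0.1049 -0.0268 -0.9941]
bracket_right_fin [(array([ 479.1, -352.7,   39.9]), 0.82)]
bracket_left_fin [(array([ 549.8, -204.5,   35.6]), 0.96)]
tray_left []
tray_right [(array([ 480.9, -357.5,    5.6]), 0.56)]
```

View pics/w14.png

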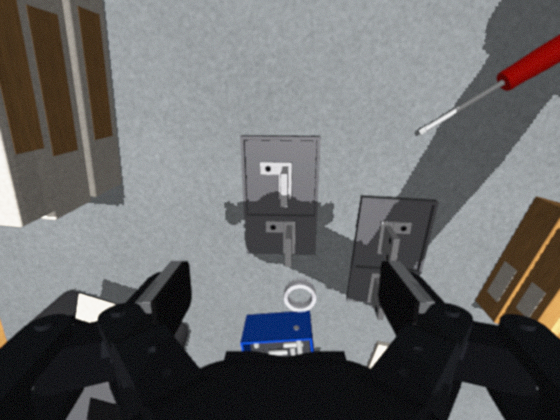

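Request:
arm_command(commands=[-0.007,0.016,0,0.8,-0.007,0.016,0,0.8,-0.006,0.016,0,0.8,-0.006,0.016,0,0.8,-0.006,0.016,0,0.8])

```text
clock: 22.0
position: [481.9, -262.2, 261.3]
ee_rot: [-0.006, 0.999, -0.013, 0.047]
contact_force: [0.4, -0.6, 0.7]
gripper_width: 85.2
```

Request:
arm_command(commands=[-0.006,0.017,0,0.8,-0.006,0.017,0,0.8,-0.005,0.017,0,0.8,-0.005,0.017,0,0.8,-0.005,0.017,0,0.8])

```text
clock: 22.5
position: [510.4, -173.9, 257.7]
ee_rot: [0.03, 0.999, -0.01, 0.044]
contact_force: [1.0, 0.4, -0.1]
gripper_width: 85.2
```

Request:
arm_command(commands=[-0.005,0.017,0,0.8,-0.004,0.017,0,0.8,-0.004,0.017,0,0.8,-0.004,0.017,0,0.8,-0.004,0.017,0,0.8])

```text
clock: 23.0
position: [538.9, -87.2, 254.0]
ee_rot: [0.067, 0.997, -0.009, 0.04]
contact_force: [-0.5, -0.3, 0.6]
gripper_width: 85.5
```

Run:
```python
from h import *
rows([562,-13,230],80,n=5)
s,p,M=st();print(M[:,2])
```

```text
t 23.00 [538.9 -87.2 254. ] yaw 82.33 W 85.5 F [-0.5 -0.3  0.6] q [ 0.16  0.19 -0.22  0.04 -1.08 -1.88]
n 5 per-row mm 16.3 deg 0.47
[-0.0022, 0.0154, 0.0048] 0.47
[-0.0021, 0.0154, 0.0048] 0.47
[-0.002, 0.0154, 0.0048] 0.47
[-0.0018, 0.0154, 0.0048] 0.47
[-0.0017, 0.0154, 0.0048] 0.47
[ 0.0789 -0.0236 -0.9966]
```

Request:
arm_command(commands=[-0.002,0.016,0.005,0.5,-0.002,0.016,0.005,0.5,-0.002,0.016,0.005,0.5,-0.002,0.015,0.005,0.5,-0.002,0.012,0.005,0.5])

```text
clock: 23.5
position: [562.6, -11.3, 224.8]
ee_rot: [0.089, 0.995, -0.009, 0.038]
contact_force: [-0.5, -0.0, -0.4]
gripper_width: 85.6
```

Request:
arm_command(commands=[0,0,0,0,0,0,0,0,0,0,0,0,0,0,0,0,0,0,0,0])

```text
clock: 24.0
position: [561.8, -11.8, 222.7]
ee_rot: [0.088, 0.995, -0.01, 0.036]
contact_force: [0.1, 0.1, 0.3]
gripper_width: 85.2
```

Run:
```python
from h import *
rows([562,-13,150],80,n=5)
s,p,M=st();print(M[:,2])
snap('wrist','w15')
im=cv2.imread('pics/w15.png');cv2.imwrite('pics/w15z.png',cv2.resize(im[80:300,220:360],None,fx=2.7,fy=2.7,interpolation=cv2.INTER_CUBIC))
for t in ['carton_small_mid','carton_large_mid','bay_small']:
  print(t,[(w('wrist',r['centre']).round(1),round(r['confidence'],2)) for r in arm.place_of('wrist',t)])
```

```text
t 24.00 [561.8 -11.8 222.7] yaw 79.85 W 85.2 F [0.1 0.1 0.3] q [ 0.29  0.25 -0.23  0.05 -1.03 -2.06]
n 5 per-row mm 14.5 deg -0.03
[0.001, -0.0, 0.0145] -0.03
[0.001, -0.0, 0.0145] -0.03
[0.001, -0.0, 0.0145] -0.03
[0.001, -0.0, 0.0145] -0.03
[0.001, -0.0, 0.0145] -0.03
[ 0.069  -0.026  -0.9973]
carton_small_mid []
carton_large_mid []
bay_small [(array([548.5, 176.9,  -0.8]), 0.58)]
```

View pics/w15.png

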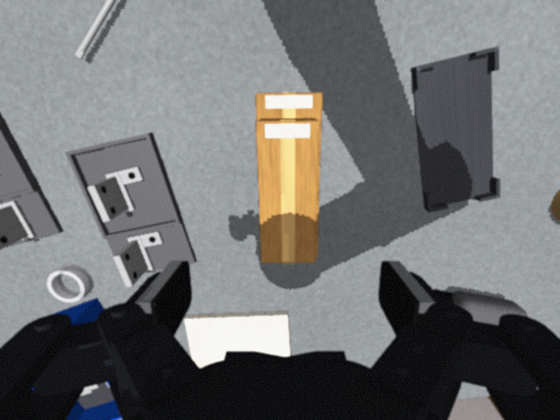

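View pics/w15z.png

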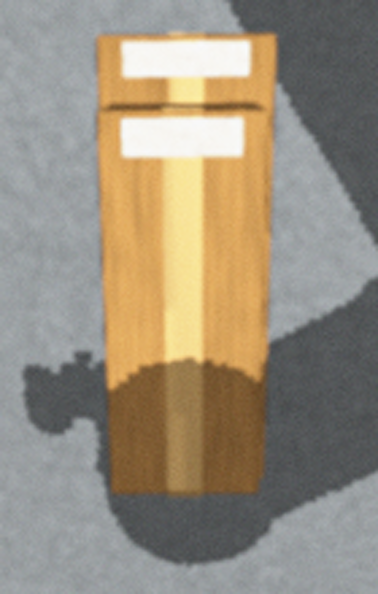

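Run:
```python
from h import *
def z(u,v,h): return pix2w('wrist',220+u/2.7,80+v/2.7,h)
C=np.array([z(u,v,95) for u,v in [(100,111),(270,111),(260,493),(112,493)]]);print(C.round(1),C.mean(0).round(1))
for i in range(4):
    d=C[(i+1)%4]-C[i];print(np.linalg.norm(d).round(1),np.degrees(np.arctan2(d[1],d[0])).round(1))
# tape midline
A=z(184,115,95);B=z(184,493,95);print(A,B,(A+B)/2)
def t(u,v,h): return pix2w('wrist',u,v,h)
# small bay in w15: stop tops z=15 corners outer
for u,v in [(413,66),(498,47),(500,194),(427,211)]: print(t(u,v,15).round(1))
```

```text
[[495.6 -23.8  95. ]
 [504.6  26.7  95. ]
 [632.    5.4  95. ]
 [623.2 -46.   95. ]] [563.9  -9.4  95. ]
51.2 80.0
129.2 -9.5
52.1 -99.7
129.5 170.1
[501.1941   1.0074  95.    ] [627.5056 -20.9677  95.    ] [564.3499  -9.9802  95.    ]
[474.  131.9  15. ]
[471.6 214.   15. ]
[624.5 222.9  15. ]
[631.1 141.4  15. ]
```

Request:
arm_command(commands=[0.001,0.001,0.015,0,0.001,0.001,0.02,0,0.001,0,0.02,0,0.001,0,0.02,0,0.001,0,0.015,0])

```text
clock: 24.7
position: [566.6, -10.8, 133.9]
ee_rot: [0.088, 0.995, -0.008, 0.041]
contact_force: [0.1, -0.7, -0.4]
gripper_width: 85.2
```

Run:
```python
from h import *
rows([565,-10,63],80.2,n=5)
s,p,M=st();print(M[:,2])
snap('wrist','w16')
```

```text
t 24.70 [566.6 -10.8 133.9] yaw 79.87 W 85.2 F [ 0.1 -0.7 -0.4] q [ 0.29  0.34 -0.35  0.06 -0.81 -2.08]
n 5 per-row mm 14.2 deg -0.07
[0.0015, 0.0002, 0.0141] -0.07
[0.0015, 0.0002, 0.0141] -0.07
[0.0015, 0.0002, 0.0141] -0.07
[0.0015, 0.0002, 0.0141] -0.07
[0.0015, 0.0002, 0.0141] -0.07
[ 0.0791 -0.0239 -0.9966]
```

View pics/w16.png

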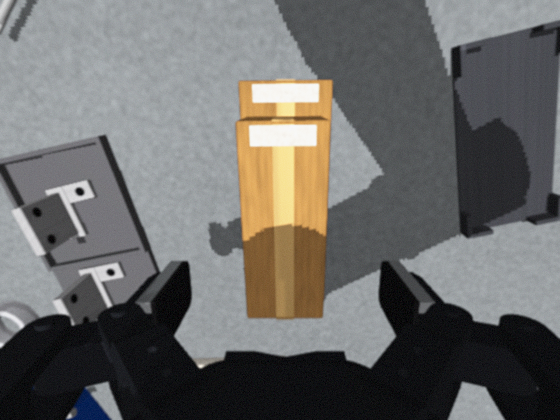

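Request:
arm_command(commands=[0.002,0,0.016,0,0.002,0,0.018,0,0.001,0,0.016,0,0.001,0,0.01,0,0,0,0.004,0])

```text
clock: 25.25
position: [565.9, -11.5, 67.4]
ee_rot: [0.088, 0.995, -0.009, 0.04]
contact_force: [0.1, -0.1, -0.8]
gripper_width: 85.4
```

Run:
```python
from h import *
rows([565,-10,63],80.2,n=1)
s,p,M=st();print(M[:,2])
```

```text
t 25.25 [565.9 -11.5  67.4] yaw 79.88 W 85.4 F [ 0.1 -0.1 -0.8] q [ 0.29  0.43 -0.43  0.08 -0.65 -2.1 ]
n 1 per-row mm 4.7 deg -0.32
[0.0015, 0.0014, 0.0043] -0.32
[ 0.0783 -0.0245 -0.9966]
```

Request:
arm_command(commands=[0.001,0.001,0.004,0,0,0,0,0,0,0,0,0,0,0,0,0,0,0,0,0], jaw=0.35)

```text
clock: 25.75
position: [566.6, -10.1, 65.1]
ee_rot: [0.088, 0.995, -0.008, 0.042]
contact_force: [0.0, 0.3, -1.5]
gripper_width: 50.8
```

Request:
arm_command(commands=[0,0,0,0,0,0,0,0,0,0,0,0,0,0,0,0,0,0,-0.006,0], jaw=0.3)

```text
clock: 26.25
position: [564.9, -10.2, 70.1]
ee_rot: [0.088, 0.995, -0.009, 0.04]
contact_force: [-0.1, -0.2, -2.4]
gripper_width: 51.0
```

Request:
arm_command(commands=[0,0,-0.01,0,0,0,-0.01,0,0,0,-0.01,0,0,0,-0.01,0,0,0,-0.01,0])

```text
clock: 26.75
position: [560.8, -8.8, 124.9]
ee_rot: [0.088, 0.995, -0.008, 0.041]
contact_force: [0.0, 0.4, -1.1]
gripper_width: 51.0
```

Run:
```python
from h import *
rows([551,177,150],93.4,n=10)
s,p,M=st();print(M[:,2])
snap('wrist','w17');im=snap('scene','s17')
im=cv2.imread('pics/s17.png');cv2.imwrite('pics/s17z.png',cv2.resize(im[120:300,200:400],None,fx=3,fy=3))
```

```text
t 26.75 [560.8  -8.8 124.9] yaw 79.86 W 51.0 F [ 0.   0.4 -1.1] q [ 0.3   0.34 -0.38  0.07 -0.78 -2.09]
n 10 per-row mm 18.8 deg -1.35
[0.004, 0.0181, -0.003] -1.35
[0.0036, 0.0182, -0.003] -1.35
[0.0031, 0.0183, -0.003] -1.35
[0.0027, 0.0183, -0.003] -1.35
[0.0023, 0.0184, -0.003] -1.35
[0.0018, 0.0184, -0.003] -1.35
[0.0014, 0.0185, -0.003] -1.35
[0.001, 0.0185, -0.003] -1.35
[0.0005, 0.0185, -0.003] -1.35
[0.0001, 0.0185, -0.003] -1.35
[ 0.0795 -0.024  -0.9965]
```

View pics/w17.png

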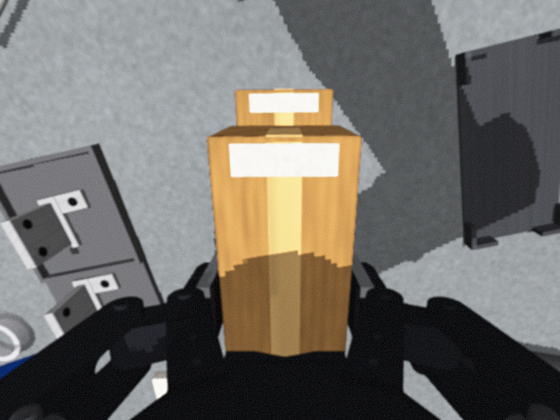

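View pics/s17z.png

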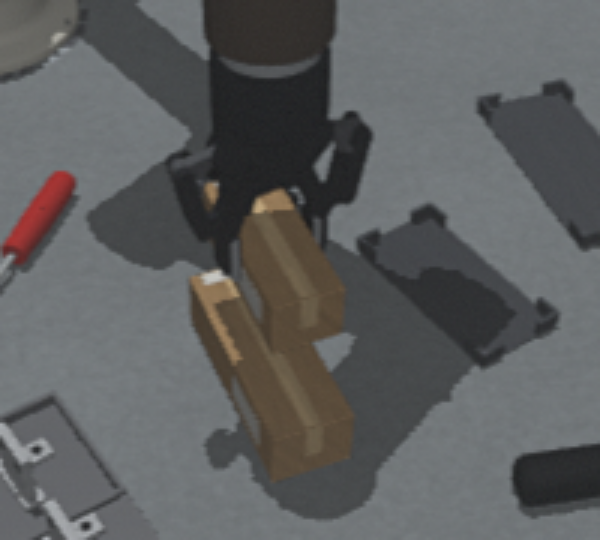

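Request:
arm_command(commands=[0.004,0.012,-0.005,-1.4,0.004,0.018,-0.003,-1.4,0.003,0.018,-0.002,-1.4,0.003,0.018,0,-1.4,0.002,0.018,0,-1.4])

```text
clock: 27.35
position: [553.8, 79.9, 133.6]
ee_rot: [0.025, 0.999, -0.011, 0.041]
contact_force: [1.1, -0.6, -1.2]
gripper_width: 51.4
```

Request:
arm_command(commands=[0.002,0.018,0,-1.4,0.001,0.018,0,-1.4,0.001,0.018,0,-1.3,0.001,0.018,0,-1.3,0,0.016,0,-1.3])

```text
clock: 27.85
position: [546.3, 174.6, 129.8]
ee_rot: [-0.039, 0.998, -0.014, 0.039]
contact_force: [0.1, 0.1, -1.9]
gripper_width: 51.3
```

Request:
arm_command(commands=[0,0,0,0,0,0,0,0,0,0,0,0,0,0,0,0,0,0,0,0])

```text
clock: 28.35
position: [545.4, 176.1, 129.0]
ee_rot: [-0.041, 0.998, -0.014, 0.038]
contact_force: [0.0, 0.6, -1.8]
gripper_width: 51.3
```

Run:
```python
from h import *
rows([551,177,80],93.4,n=5)
s,p,M=st();print(M[:,2])
snap('wrist','w18');im=snap('top','t18')
im=cv2.imread('pics/t18.png');cv2.imwrite('pics/t18z.png',cv2.resize(im[140:290,60:320],None,fx=3,fy=3,interpolation=cv2.INTER_CUBIC))
for c in ['top','wrist']:
 for t in ['carton_small_mid','bay_small','bay_large']:
  print(c,t,[(w(c,r['centre']).round(1),round(r['confidence'],2)) for r in arm.place_of(c,t)])
```

```text
t 28.35 [545.4 176.1 129. ] yaw 94.59 W 51.3 F [ 0.   0.6 -1.8] q [ 0.63  0.36 -0.34  0.09 -0.82 -2.18]
n 5 per-row mm 9.9 deg 0.24
[-0.0004, 0.0004, 0.0099] 0.24
[-0.0004, 0.0004, 0.0099] 0.24
[-0.0004, 0.0004, 0.0099] 0.24
[-0.0004, 0.0004, 0.0099] 0.24
[-0.0004, 0.0004, 0.0099] 0.24
[ 0.0765 -0.0257 -0.9967]
top carton_small_mid [(array([543.3, 173.7, 141.2]), 0.89)]
top bay_small [(array([552.7, 175.5,   0.3]), 0.72)]
top bay_large []
wrist carton_small_mid [(array([544.6, 175.6, 139.2]), 0.69)]
wrist bay_small []
wrist bay_large [(array([484.7, 359.1,   1.6]), 0.61)]
```

View pics/w18.png

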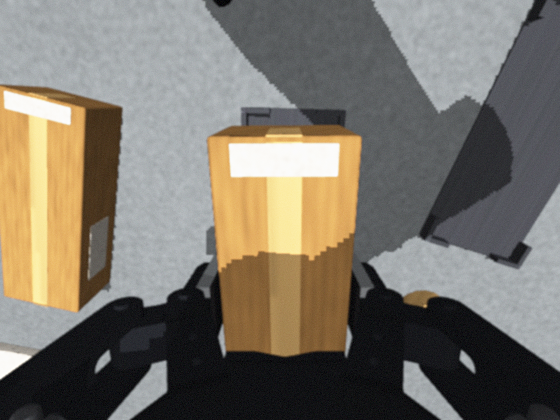

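View pics/t18z.png

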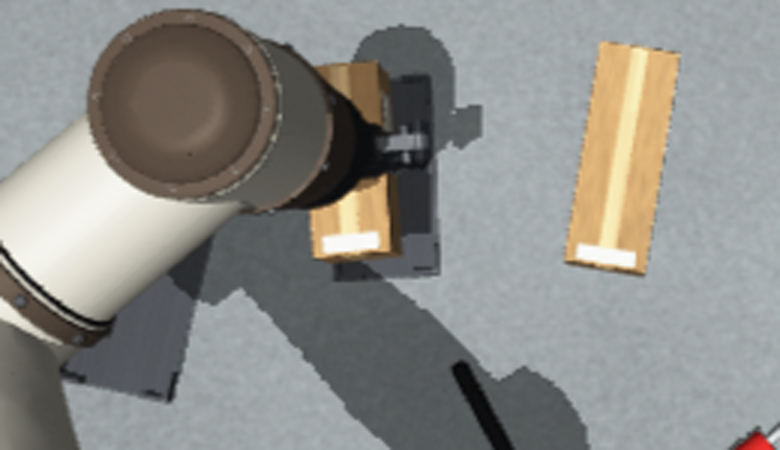

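Run:
```python
from h import *
for u,v in [(243,108),(345,108)]: print(pix2w('wrist',u,v,15).round(1))
im=cv2.imread('pics/top0.png');cv2.imwrite('pics/t0b.png',cv2.resize(im[155:280,70:215],None,fx=5,fy=5,interpolation=cv2.INTER_CUBIC)[:600])
```

```text
[475.5 136.   15. ]
[469.1 213.4  15. ]
```

View pics/t0b.png

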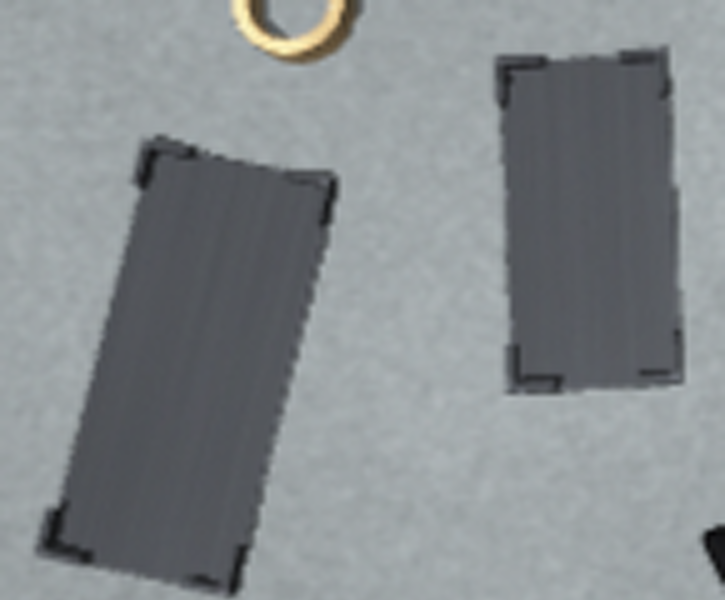

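Run:
```python
from h import *
def z(u,v,h): return pix2w('top',70+u/5,155+v/5,h)
for n,c in [('S',[(497,57),(668,48),(684,384),(508,393)]),('L',[(148,136),(337,175),(237,596),(38,552)])]:
    C=np.array([z(u,v,13) for u,v in c]);print(n,C.mean(0).round(1))
    for i in range(4):
        d=C[(i+1)%4]-C[i];print(np.linalg.norm(d).round(1),np.degrees(np.arctan2(d[1],d[0])).round(1))
```

```text
S [551. 174.  13.]
80.2 -87.1
158.8 -176.9
81.2 92.5
158.3 2.8
L [485.2 356.5  13. ]
90.0 -102.1
198.5 168.2
93.0 77.1
197.2 -12.7
```

Request:
arm_command(commands=[-0.001,0,0.012,0.4,0,0,0.015,0.4,0,0,0.015,0.4,0,0,0.015,0.4,0,0,0.01,0])

```text
clock: 29.25
position: [552.8, 175.5, 59.1]
ee_rot: [-0.026, 0.999, -0.013, 0.039]
contact_force: [0.6, -0.5, -1.8]
gripper_width: 50.8
```

Run:
```python
from h import *
rows([552,175.5,35],93.0,n=5)
s,p,M=st();print(M[:,2])
snap('wrist','w19')
snap('scene','s19');im=cv2.imread('pics/s19.png');cv2.imwrite('pics/s19z.png',cv2.resize(im[130:270,290:430],None,fx=4,fy=4,interpolation=cv2.INTER_CUBIC))
```

```text
t 29.25 [552.8 175.5  59.1] yaw 92.91 W 50.8 F [ 0.6 -0.5 -1.8] q [ 0.62  0.46 -0.41  0.11 -0.65 -2.22]
n 5 per-row mm 4.8 deg -0.02
[0.0005, 0.0001, 0.0048] -0.02
[0.0005, 0.0001, 0.0048] -0.02
[0.0005, 0.0001, 0.0048] -0.02
[0.0005, 0.0001, 0.0048] -0.02
[0.0005, 0.0001, 0.0048] -0.02
[ 0.0794 -0.0234 -0.9966]
```

View pics/w19.png

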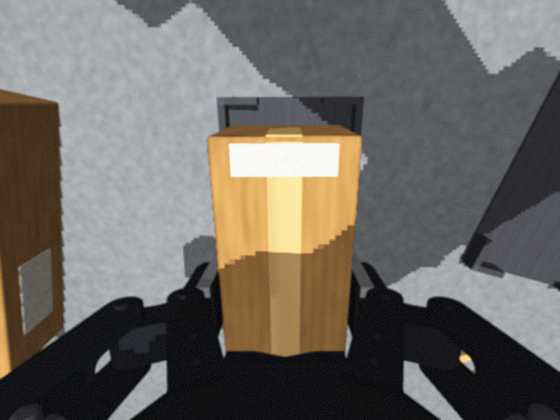

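View pics/s19z.png

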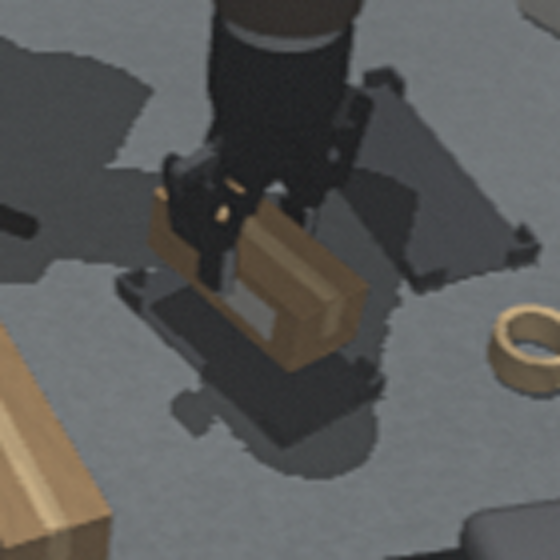

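Request:
arm_command(commands=[0.001,0.001,0.008,0,0.001,0.001,0.008,0,0.001,0,0.007,0,0,0,0.005,0,0,0,0,0])

```text
clock: 29.85
position: [552.4, 177.2, 29.4]
ee_rot: [-0.026, 0.999, -0.013, 0.04]
contact_force: [-0.1, 0.1, -1.2]
gripper_width: 51.1
```

Run:
```python
from h import *
rows([552,177,19],93.0,n=1)
s,p,M=st();print(M[:,2])
```

```text
t 29.85 [552.4 177.2  29.4] yaw 92.96 W 51.1 F [-0.1  0.1 -1.2] q [ 0.62  0.5  -0.44  0.12 -0.58 -2.24]
n 1 per-row mm 10.4 deg -0.04
[0.0012, 0.0001, 0.0104] -0.04
[ 0.0803 -0.0231 -0.9965]
```

Request:
arm_command(commands=[0.001,0,0.005,0,0,0,0.004,0,0,0,0.003,0,0,0,0.002,0,0,0,0,0])

```text
clock: 30.35
position: [553.4, 177.7, 18.6]
ee_rot: [-0.027, 0.999, -0.012, 0.042]
contact_force: [0.2, 0.6, -2.0]
gripper_width: 51.1
```

Run:
```python
from h import *
rows([552,177,19],93.0,n=1)
s,p,M=st();print(M[:,2],s['wrist_torque'])
snap('scene','s20');im=cv2.imread('pics/s20.png');cv2.imwrite('pics/s20z.png',cv2.resize(im[130:270,290:430],None,fx=4,fy=4,interpolation=cv2.INTER_CUBIC))
```

```text
t 30.35 [553.4 177.7  18.6] yaw 93.02 W 51.1 F [ 0.2  0.6 -2. ] q [ 0.62  0.52 -0.45  0.13 -0.55 -2.25]
n 1 per-row mm 1.6 deg 0.02
[0.0014, -0.0006, -0.0005] 0.02
[ 0.0837 -0.0217 -0.9963] [0.0179 0.1923 0.0209]
```

View pics/s20z.png

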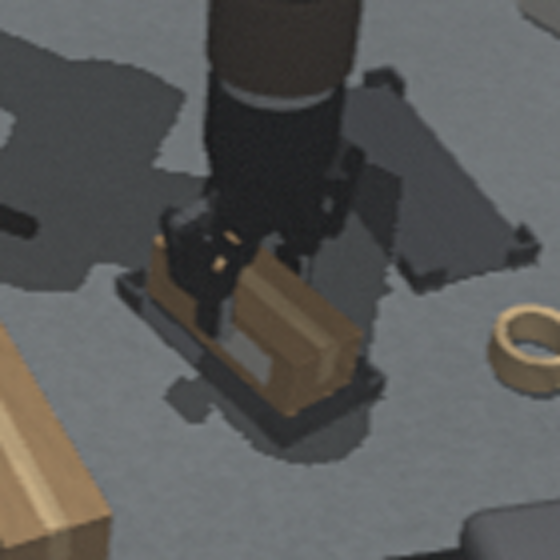

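Request:
arm_command(commands=[0,0,0.003,0,0,0,0.002,0,0,0,0,0,0,0,0,0,0,0,0,0])

```text
clock: 30.9
position: [554.2, 178.0, 17.8]
ee_rot: [-0.027, 0.999, -0.012, 0.043]
contact_force: [0.1, 0.0, -1.4]
gripper_width: 51.3
```

Request:
arm_command(commands=[0,0,0,0,0,0,0,0,0,0,0,0,0,0,-0.005,0,0,0,-0.015,0], jaw=1)

```text
clock: 31.4
position: [552.0, 177.7, 35.8]
ee_rot: [-0.027, 0.999, -0.013, 0.041]
contact_force: [0.3, 0.5, -1.0]
gripper_width: 85.5
```

Request:
arm_command(commands=[0,0,-0.02,0,0,0,-0.03,0,0,0,-0.03,0,0,0,-0.03,0,0,0,-0.03,0])

```text
clock: 31.9
position: [538.4, 180.1, 179.0]
ee_rot: [-0.027, 0.999, -0.015, 0.038]
contact_force: [0.5, 0.6, 0.6]
gripper_width: 85.2
```

Request:
arm_command(commands=[0,0,-0.03,0,0,0,-0.03,0,0,0,-0.02,0,0,0,0,0,0,0,0,0])

```text
clock: 32.4
position: [532.5, 182.9, 269.6]
ee_rot: [-0.027, 0.999, -0.011, 0.044]
contact_force: [0.1, 0.1, -1.4]
gripper_width: 85.6
```

Run:
```python
from h import *
rows([561,-11,230],80.2,n=10)
s,p,M=st();print(M[:,2])
snap('wrist','w21')
for c in ['wrist']:
 for t in ['carton_small_mid','bay_small','bay_large']:
  print(c,t,[(w(c,r['centre']).round(1),round(r['confidence'],2)) for r in arm.place_of(c,t)])
```

```text
t 32.40 [532.5 182.9 269.6] yaw 93.08 W 85.6 F [ 0.1  0.1 -1.4] q [ 0.66  0.21 -0.17  0.08 -1.13 -2.2 ]
n 10 per-row mm 20.0 deg 1.29
[-0.0014, -0.0194, 0.0046] 1.29
[-0.0018, -0.0194, 0.0046] 1.29
[-0.0023, -0.0193, 0.0046] 1.29
[-0.0027, -0.0193, 0.0046] 1.29
[-0.0031, -0.0192, 0.0046] 1.29
[-0.0036, -0.0191, 0.0046] 1.29
[-0.004, -0.019, 0.0046] 1.29
[-0.0044, -0.019, 0.0046] 1.29
[-0.0049, -0.0188, 0.0046] 1.29
[-0.0053, -0.0187, 0.0046] 1.29
[ 0.0883 -0.0193 -0.9959]
wrist carton_small_mid [(array([552.3, 176.3,  24.2]), 0.57)]
wrist bay_small []
wrist bay_large [(array([483.9, 361.6,  -1.9]), 0.57)]
```

View pics/w21.png

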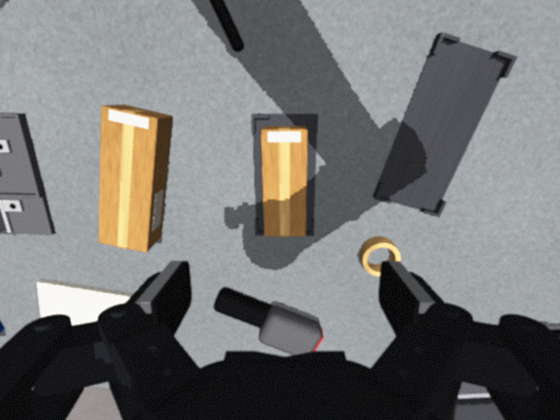

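Request:
arm_command(commands=[-0.002,-0.018,0.005,1.3,-0.002,-0.02,0.005,1.3,-0.003,-0.02,0.005,1.3,-0.003,-0.02,0.005,1.3,-0.003,-0.02,0.005,1.3])

```text
clock: 33.1
position: [547.1, 82.5, 239.9]
ee_rot: [0.029, 0.999, -0.012, 0.039]
contact_force: [0.5, 0.1, 0.0]
gripper_width: 85.0
```

Request:
arm_command(commands=[-0.003,-0.02,0.005,1.3,-0.004,-0.02,0.005,1.3,-0.004,-0.02,0.005,1.3,-0.004,-0.018,0.005,1.3,-0.004,-0.01,0.005,1.3])

```text
clock: 33.6
position: [556.7, -13.3, 210.5]
ee_rot: [0.089, 0.995, -0.012, 0.033]
contact_force: [-0.5, 0.5, 0.0]
gripper_width: 85.5
```

Request:
arm_command(commands=[0,0,0,0,0,0,0,0,0,0,0,0,0,0,0,0,0,0,0,0])

```text
clock: 34.1
position: [556.4, -12.6, 208.4]
ee_rot: [0.089, 0.995, -0.013, 0.032]
contact_force: [-0.9, 0.1, -0.4]
gripper_width: 85.5
```

Run:
```python
from h import *
rows([561,-11,150],80.2,n=10)
s,p,M=st();print(M[:,2])
snap('wrist','w22')
im=cv2.imread('pics/w22.png');cv2.imwrite('pics/w22z.png',cv2.resize(im[70:290,210:370],None,fx=2.7,fy=2.7,interpolation=cv2.INTER_CUBIC))
for c in ['wrist']:
 for t in ['carton_large_mid','bay_small']:
  print(c,t,[(w(c,r['centre']).round(1),round(r['confidence'],2)) for r in arm.place_of(c,t)])
```

```text
t 34.10 [556.4 -12.6 208.4] yaw 79.77 W 85.5 F [-0.9  0.1 -0.4] q [ 0.29  0.26 -0.26  0.06 -1.   -2.07]
n 10 per-row mm 5.9 deg -0.04
[-0.0, 0.0004, 0.0058] -0.04
[-0.0, 0.0004, 0.0058] -0.04
[-0.0, 0.0004, 0.0058] -0.04
[-0.0, 0.0004, 0.0058] -0.04
[-0.0, 0.0004, 0.0058] -0.04
[-0.0, 0.0004, 0.0058] -0.04
[-0.0, 0.0004, 0.0058] -0.04
[-0.0, 0.0004, 0.0058] -0.04
[-0.0, 0.0004, 0.0058] -0.04
[-0.0, 0.0004, 0.0058] -0.04
[ 0.0607 -0.0306 -0.9977]
wrist carton_large_mid [(array([561.2, -11.2,  27.9]), 0.61)]
wrist bay_small []
```

View pics/w22z.png

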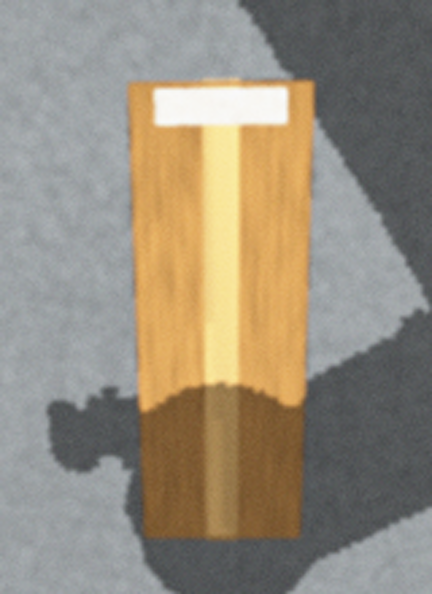

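Run:
```python
from h import *
def z(u,v,h): return pix2w('wrist',210+u/2.7,70+v/2.7,h)
C=np.array([z(u,v,50) for u,v in [(129,82),(314,82),(300,538),(145,538)]]);print(C.round(1),C.mean(0).round(1))
for i in range(4):
    d=C[(i+1)%4]-C[i];print(np.linalg.norm(d).round(1),np.degrees(np.arctan2(d[1],d[0])).round(1))
```

```text
[[472.6 -24.7  50. ]
 [483.4  35.3  50. ]
 [650.4   7.1  50. ]
 [640.2 -53.2  50. ]] [561.6  -8.9  50. ]
61.0 79.8
169.3 -9.6
61.2 -99.6
170.0 170.3
```

Request:
arm_command(commands=[0,0.001,0.015,0,0,0.001,0.02,0,0,0,0.025,0,0,0,0.025,0,0,0,0.02,0])

```text
clock: 34.75
position: [567.3, -12.4, 105.9]
ee_rot: [0.088, 0.995, -0.011, 0.038]
contact_force: [-0.3, -0.2, 0.0]
gripper_width: 85.6
```

Run:
```python
from h import *
rows([562.5,-9.5,17],80.2,n=5)
s,p,M=st();print(M[:,2])
snap('wrist','w23')
```

```text
t 34.75 [567.3 -12.4 105.9] yaw 79.88 W 85.6 F [-0.3 -0.2  0. ] q [ 0.29  0.38 -0.38  0.07 -0.75 -2.09]
n 5 per-row mm 17.8 deg -0.06
[0.0024, 0.0007, 0.0176] -0.06
[0.0024, 0.0007, 0.0176] -0.06
[0.0024, 0.0007, 0.0176] -0.06
[0.0024, 0.0007, 0.0176] -0.06
[0.0024, 0.0007, 0.0176] -0.06
[ 0.0738 -0.0278 -0.9969]
```

View pics/w23.png

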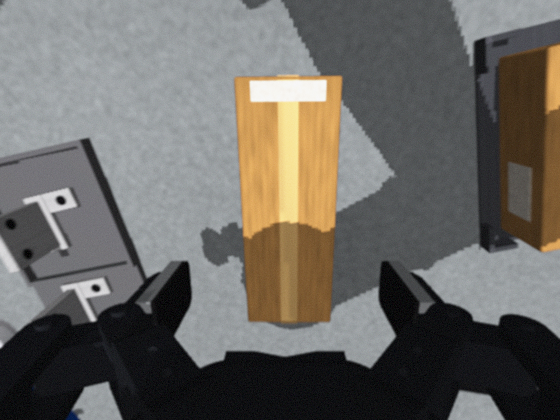

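Request:
arm_command(commands=[0.003,0.001,0.02,0,0.002,0.001,0.02,0,0.002,0.001,0.018,0,0.002,0,0.012,0,0.001,0,0.006,0])

```text
clock: 35.3
position: [563.7, -9.3, 26.2]
ee_rot: [0.087, 0.995, -0.011, 0.037]
contact_force: [-0.8, -1.0, 0.0]
gripper_width: 85.1
```

Run:
```python
from h import *
rows([562.5,-9.5,17],80.2,n=1)
s,p,M=st();print(M[:,2])
```

```text
t 35.30 [563.7  -9.3  26.2] yaw 79.93 W 85.1 F [-0.8 -1.   0. ] q [ 0.3   0.49 -0.47  0.09 -0.55 -2.12]
n 1 per-row mm 9.3 deg -0.27
[0.0018, -0.0002, 0.0091] -0.27
[ 0.0719 -0.0285 -0.997 ]
```

Request:
arm_command(commands=[0.001,0,0.006,0,0.001,0,0.004,0,0,0,0,0,0,0,0,0,0,0,0,0], jaw=0.4)

```text
clock: 35.8
position: [562.4, -9.3, 17.5]
ee_rot: [0.087, 0.995, -0.011, 0.037]
contact_force: [0.1, 0.2, -3.2]
gripper_width: 61.3
```

Request:
arm_command(commands=[0,0,0,0,0,0,0,0,0,0,0,0,0,0,-0.006,0,0,0,-0.01,0], jaw=0.3)

```text
clock: 36.3
position: [559.7, -9.3, 32.4]
ee_rot: [0.088, 0.995, -0.012, 0.035]
contact_force: [-0.1, -0.2, -3.8]
gripper_width: 61.1
```

Request:
arm_command(commands=[0,0,-0.015,0,0,0,-0.02,0,0,0,-0.02,0,0,0,-0.02,0,0,0,-0.015,0])

```text
clock: 36.8
position: [551.3, -6.7, 127.0]
ee_rot: [0.088, 0.995, -0.012, 0.033]
contact_force: [0.4, -0.3, -4.2]
gripper_width: 60.8
```

Run:
```python
from h import *
rows([486,357,150],77.8,n=20)
s,p,M=st();print(M[:,2])
snap('wrist','w24')
```

```text
t 36.80 [551.3  -6.7 127. ] yaw 79.87 W 60.8 F [ 0.4 -0.3 -4.2] q [ 0.31  0.33 -0.39  0.07 -0.8  -2.1 ]
n 20 per-row mm 18.5 deg 0.10
[0.0063, 0.0173, -0.0019] 0.1
[0.0063, 0.0173, -0.0019] 0.1
[0.0064, 0.0173, -0.0019] 0.1
[0.0064, 0.0173, -0.0019] 0.1
[0.0064, 0.0173, -0.0019] 0.1
[0.0065, 0.0172, -0.0019] 0.1
[0.0065, 0.0172, -0.0019] 0.1
[0.0065, 0.0172, -0.0019] 0.1
[0.0065, 0.0172, -0.0019] 0.1
[0.0066, 0.0172, -0.0019] 0.1
[0.0066, 0.0172, -0.0019] 0.1
[0.0066, 0.0172, -0.0019] 0.1
[0.0067, 0.0172, -0.0019] 0.1
[0.0067, 0.0171, -0.0019] 0.1
[0.0067, 0.0171, -0.0019] 0.1
[0.0068, 0.0171, -0.0019] 0.1
[0.0068, 0.0171, -0.0019] 0.1
[0.0068, 0.0171, -0.0019] 0.1
[0.0069, 0.0171, -0.0019] 0.1
[0.0069, 0.0171, -0.0019] 0.1
[ 0.0644 -0.0299 -0.9975]
```

View pics/w24.png

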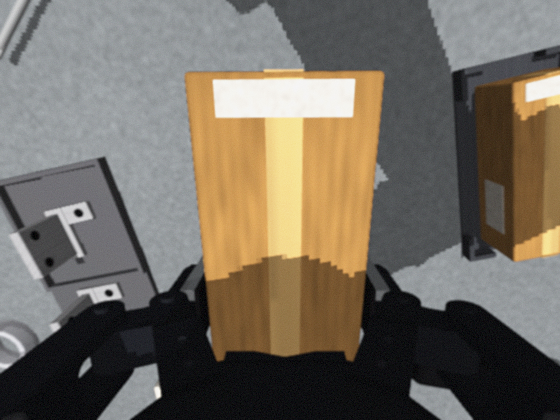

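Request:
arm_command(commands=[0.005,0.012,-0.006,0,0.006,0.017,-0.004,0,0.006,0.017,-0.002,0.1,0.006,0.017,-0.001,0.1,0.006,0.017,-0.001,0.1])

```text
clock: 37.35
position: [534.7, 80.6, 141.4]
ee_rot: [0.093, 0.995, -0.011, 0.035]
contact_force: [-0.5, 0.7, -4.6]
gripper_width: 61.2
```

Request:
arm_command(commands=[0.006,0.018,-0.001,0.1,0.006,0.018,-0.001,0.1,0.006,0.018,-0.001,0.1,0.006,0.018,-0.001,0.1,0.006,0.018,-0.001,0.1])

```text
clock: 37.85
position: [517.0, 180.4, 140.9]
ee_rot: [0.097, 0.995, -0.012, 0.033]
contact_force: [-0.4, 0.7, -3.6]
gripper_width: 61.3
```

Request:
arm_command(commands=[0.006,0.018,-0.001,0.1,0.006,0.018,-0.001,0.1,0.006,0.018,-0.001,0.1,0.006,0.018,-0.001,0.1,0.006,0.018,-0.001,0.1])

```text
clock: 38.35
position: [499.7, 280.1, 139.9]
ee_rot: [0.101, 0.994, -0.013, 0.03]
contact_force: [0.9, -0.4, -3.1]
gripper_width: 61.1
```

Run:
```python
from h import *
rows([486,357,140],77.8,n=5)
s,p,M=st();print(M[:,2])
```

```text
t 38.35 [499.7 280.1 139.9] yaw 78.37 W 61.1 F [ 0.9 -0.4 -3.1] q [ 0.83  0.36 -0.31  0.08 -0.89 -2.65]
n 5 per-row mm 15.6 deg 0.11
[0.0058, 0.0145, -0.0007] 0.11
[0.0058, 0.0145, -0.0007] 0.11
[0.0058, 0.0145, -0.0007] 0.11
[0.0058, 0.0145, -0.0007] 0.11
[0.0059, 0.0145, -0.0007] 0.11
[ 0.0573 -0.0317 -0.9979]
```

Request:
arm_command(commands=[0.006,0.016,0,0.1,0.006,0.015,0,0.1,0.005,0.014,0,0.1,0.005,0.013,0,0.1,0.004,0.01,0,0.1])

```text
clock: 38.85
position: [485.1, 358.0, 135.2]
ee_rot: [0.105, 0.994, -0.014, 0.029]
contact_force: [0.6, 0.5, -4.2]
gripper_width: 60.8
```

Request:
arm_command(commands=[0,0,0.005,0,0,0,0.008,0,0,0,0.008,0,0,0,0.005,0,0,0,0,0])

```text
clock: 39.35
position: [486.1, 356.3, 105.8]
ee_rot: [0.105, 0.994, -0.015, 0.028]
contact_force: [0.7, 0.4, -4.8]
gripper_width: 60.7
```

Run:
```python
from h import *
rows([486,357,60],77.8,n=5)
s,p,M=st();print(M[:,2])
snap('wrist','w25')
for c in ['wrist','scene']:
 arm.get_image(c)
 for t in ['carton_large_mid','bay_large']:
  print(c,t,[(w(c,r['centre']).round(1),round(r['confidence'],2)) for r in arm.place_of(c,t)])
```

```text
t 39.35 [486.1 356.3 105.8] yaw 77.86 W 60.7 F [ 0.7  0.4 -4.8] q [ 0.93  0.45 -0.26  0.08 -0.86 -2.77]
n 5 per-row mm 9.2 deg 0.01
[0.0006, 0.0003, 0.0091] 0.01
[0.0006, 0.0003, 0.0091] 0.01
[0.0006, 0.0003, 0.0091] 0.01
[0.0006, 0.0003, 0.0091] 0.01
[0.0006, 0.0003, 0.0091] 0.01
[ 0.0529 -0.0356 -0.998 ]
wrist carton_large_mid [(array([484.8, 356.5, 117. ]), 0.87)]
wrist bay_large []
scene carton_large_mid [(array([486.9, 359.6, 114.3]), 0.9), (array([552.6, 178.6,  24.3]), 0.64)]
scene bay_large [(array([485.4, 359.5,  -2.9]), 0.64), (array([554.8, 177.3,  21.8]), 0.39)]
```

View pics/w25.png

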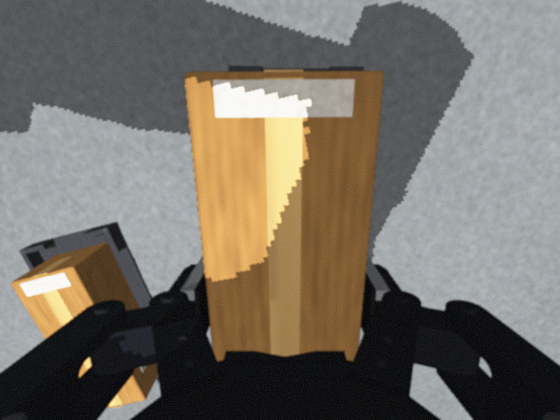

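Run:
```python
from h import *
A=pix2w('wrist',229,67,15);B=pix2w('wrist',363,67,15);m=(A+B)/2
print(A,B,np.linalg.norm(A-B),np.degrees(np.arctan2((B-A)[1],(B-A)[0])))
y=np.radians(-12.2);print('centre', m+99*np.array([np.cos(y),np.sin(y),0]))
```

```text
[379.5036 340.722   15.    ] [398.4792 428.8369  15.    ] 90.13497988871208 77.84691276931922
centre [485.7555 363.8583  15.    ]
```

Request:
arm_command(commands=[0.001,0.001,0.01,0,0,0.001,0.012,0,0,0.001,0.014,0,0,0.001,0.012,0,0,0,0.006,0])

```text
clock: 40.2
position: [489.9, 361.0, 50.2]
ee_rot: [0.105, 0.994, -0.012, 0.03]
contact_force: [-0.1, 0.0, -4.7]
gripper_width: 60.8
```

Run:
```python
from h import *
rows([486,360,20],77.8,n=5)
s,p,M=st();print(M[:,2])
snap('wrist','w26')
snap('scene','s26');im=cv2.imread('pics/s26.png');cv2.imwrite('pics/s26z.png',cv2.resize(im[90:230,320:460],None,fx=4,fy=4,interpolation=cv2.INTER_CUBIC))
```

```text
t 40.20 [489.9 361.   50.2] yaw 77.94 W 60.8 F [-0.1  0.  -4.7] q [ 0.93  0.53 -0.31  0.1  -0.73 -2.78]
n 5 per-row mm 6.1 deg 0.03
[0.0011, -0.0002, 0.006] 0.03
[0.0011, -0.0002, 0.006] 0.03
[0.0011, -0.0003, 0.006] 0.03
[0.0011, -0.0003, 0.006] 0.03
[0.0011, -0.0003, 0.006] 0.03
[ 0.0566 -0.0308 -0.9979]
```

View pics/w26.png

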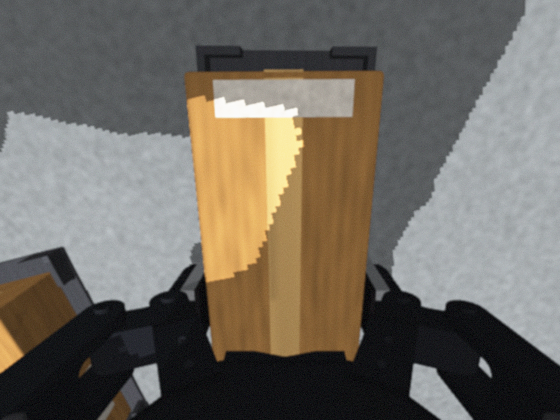

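View pics/s26z.png

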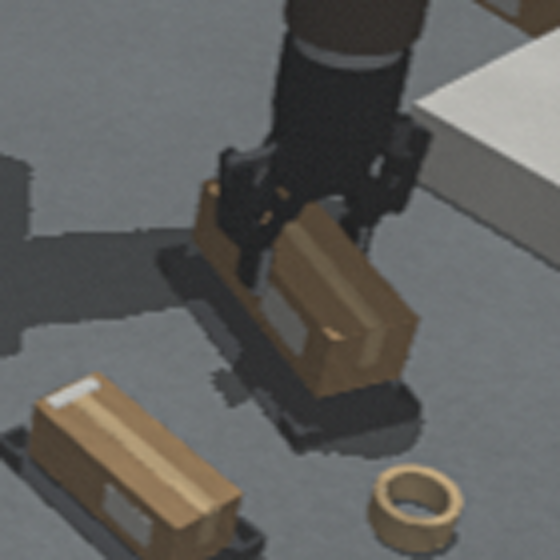

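Run:
```python
from h import *
A=pix2w('wrist',197,48,15);B=pix2w('wrist',376,48,15);m=(A+B)/2
print(np.linalg.norm(A-B)); y=np.radians(-12.2);d=np.array([np.cos(y),np.sin(y),0]);print('bay centre', m+99*d)
A=pix2w('wrist',188,73,50.2-17.5+50);B=pix2w('wrist',382,73,50.2-17.5+50);m=(A+B)/2
print(np.linalg.norm(A-B),'carton centre', m+85*d)
rows([486,360,20],77.8,n=1)
```

```text
89.21660447964516
bay centre [485.1766 361.8529  15.    ]
60.643733030053504 carton centre [488.7568 361.6769  82.7   ]
t 40.30 [489.7 360.7  50.4] yaw 77.93 W 61.1 F [ 0.1 -0.4 -3.3] q [ 0.93  0.53 -0.31  0.1  -0.73 -2.78]
n 1 per-row mm 30.6 deg 0.13
[0.0053, -0.0009, 0.0302] 0.13
```

Request:
arm_command(commands=[0.002,0,0.008,0,0.001,0,0.008,0,0.001,0,0.006,0,0.001,0,0.004,0,0,0,0,0])

```text
clock: 40.8
position: [486.7, 361.8, 23.1]
ee_rot: [0.105, 0.994, -0.012, 0.03]
contact_force: [0.5, 0.9, -4.2]
gripper_width: 61.0
```

Run:
```python
from h import *
rows([486,360,20.5],77.8,n=1)
```

```text
t 40.80 [486.7 361.8  23.1] yaw 77.96 W 61.0 F [ 0.5  0.9 -4.2] q [ 0.94  0.56 -0.34  0.1  -0.67 -2.8 ]
n 1 per-row mm 3.2 deg 0.16
[0.0005, -0.0019, 0.0026] 0.16
```

Request:
arm_command(commands=[0,0,0.003,0,0,0,0.003,0,0,0,0,0,0,0,0,0,0,0,0,0])

```text
clock: 41.3
position: [487.9, 363.3, 22.3]
ee_rot: [0.104, 0.994, -0.01, 0.032]
contact_force: [-0.9, -0.2, -3.8]
gripper_width: 60.8
```

Run:
```python
from h import *
rows([486,360,20.5],77.8,n=1)
snap('wrist','w27')
snap('scene','s27');im=cv2.imread('pics/s27.png');cv2.imwrite('pics/s27z.png',cv2.resize(im[90:230,320:460],None,fx=4,fy=4,interpolation=cv2.INTER_CUBIC))
```

```text
t 41.30 [487.9 363.3  22.3] yaw 78.05 W 60.8 F [-0.9 -0.2 -3.8] q [ 0.94  0.56 -0.34  0.11 -0.66 -2.8 ]
n 1 per-row mm 4.3 deg 0.25
[0.0013, -0.0036, 0.0018] 0.25
```

View pics/s27z.png

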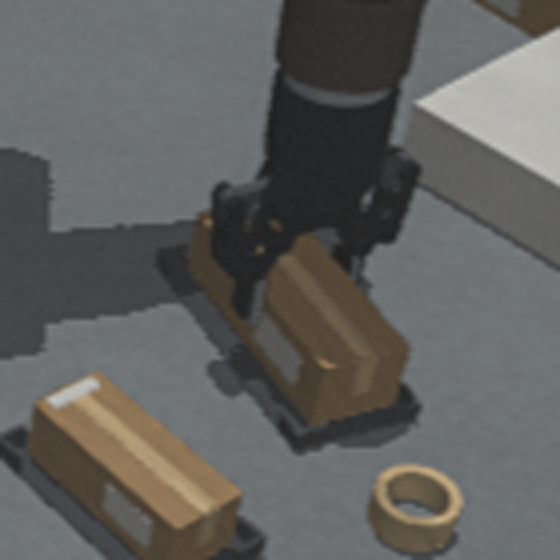

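Request:
arm_command(commands=[0,0,0,0,0,0,0,0,0,0,0,0,0,0,-0.005,0,0,0,-0.015,0], jaw=1)

```text
clock: 41.9
position: [487.4, 364.0, 42.3]
ee_rot: [0.103, 0.994, -0.01, 0.033]
contact_force: [-0.2, -0.1, -0.2]
gripper_width: 85.1
```

Request:
arm_command(commands=[0,0,-0.02,0,0,0,-0.03,0,0,0,-0.03,0,0,0,-0.03,0,0,0,-0.03,0])

```text
clock: 42.4
position: [477.7, 366.8, 186.8]
ee_rot: [0.103, 0.994, -0.012, 0.032]
contact_force: [0.2, 1.0, 0.1]
gripper_width: 85.2
```

Request:
arm_command(commands=[0,0,-0.03,0,0,0,-0.03,0,0,0,-0.02,0,0,0,0,0,0,0,0,0])

```text
clock: 42.9
position: [473.4, 370.4, 279.0]
ee_rot: [0.103, 0.994, -0.006, 0.036]
contact_force: [0.4, -0.7, -0.6]
gripper_width: 85.3
```

Run:
```python
from h import *
rows([486,360,300],77.8,n=1)
snap('wrist','w28');snap('scene','s28');snap('top','t28')
for c in ['wrist','scene','top']:
 for t in ['bracket_left_fin','bracket_right_fin','carton_small_mid','carton_large_mid']:
  print(c,t,[(w(c,r['centre']).round(1),round(r['confidence'],2)) for r in arm.place_of(c,t)][:2])
```

```text
t 42.90 [473.4 370.4 279. ] yaw 78.15 W 85.3 F [ 0.4 -0.7 -0.6] q [ 0.97  0.29 -0.04  0.07 -1.22 -2.77]
n 1 per-row mm 26.7 deg 0.35
[-0.016, -0.0077, -0.0199] 0.35
wrist bracket_left_fin []
wrist bracket_right_fin []
wrist carton_small_mid []
wrist carton_large_mid [(array([485.4, 363.2,  28.2]), 0.83)]
scene bracket_left_fin [(array([ 548.1, -205.4,   35.3]), 0.75)]
scene bracket_right_fin [(array([ 483.8, -352.5,   31.8]), 0.76)]
scene carton_small_mid [(array([556.1, 175.9,  24.9]), 0.76)]
scene carton_large_mid [(array([489.5, 366.5,  28.7]), 0.79)]
top bracket_left_fin [(array([ 554.3, -214.5,   37.7]), 0.51)]
top bracket_right_fin [(array([ 485.3, -350.5,   38.8]), 0.59)]
top carton_small_mid [(array([552.7, 175.7,  29.2]), 0.7)]
top carton_large_mid [(array([485.7, 356.8,  30.3]), 0.75)]
```

View pics/w28.png

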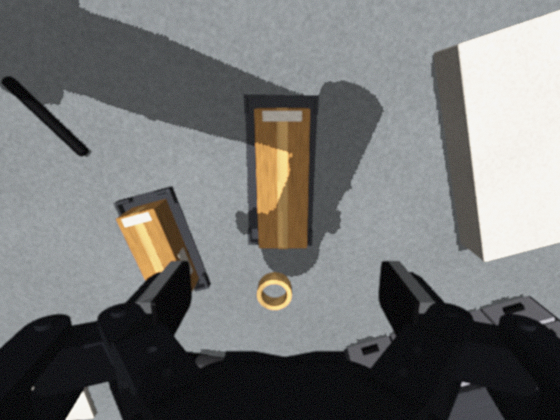

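View pics/s28.png

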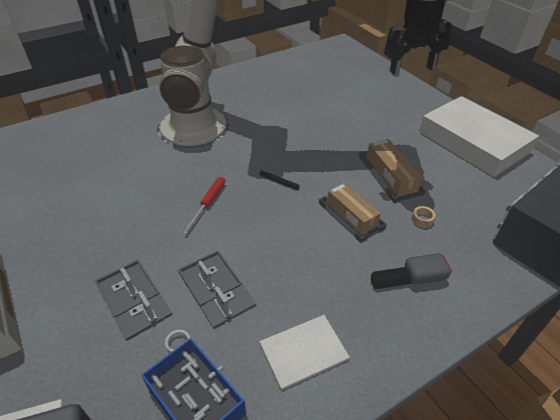

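Run:
```python
import cv2
im=cv2.imread('pics/w28.png');cv2.imwrite('pics/w28z.png',cv2.resize(im[85:260,230:335],None,fx=3.4,fy=3.4,interpolation=cv2.INTER_CUBIC))
im=cv2.imread('pics/s28.png');cv2.imwrite('pics/s28z.png',cv2.resize(im[125:245,310:440],None,fx=5,fy=5,interpolation=cv2.INTER_CUBIC))
```

```text
(no output)
```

View pics/w28z.png

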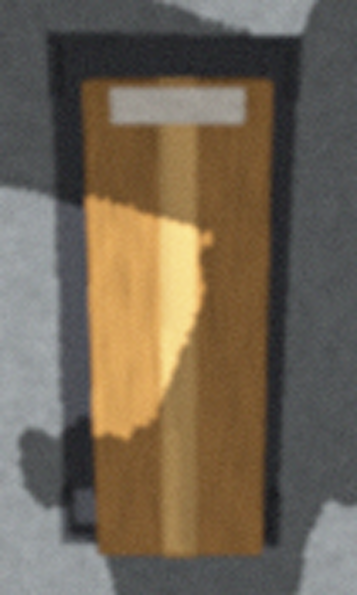

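View pics/s28z.png

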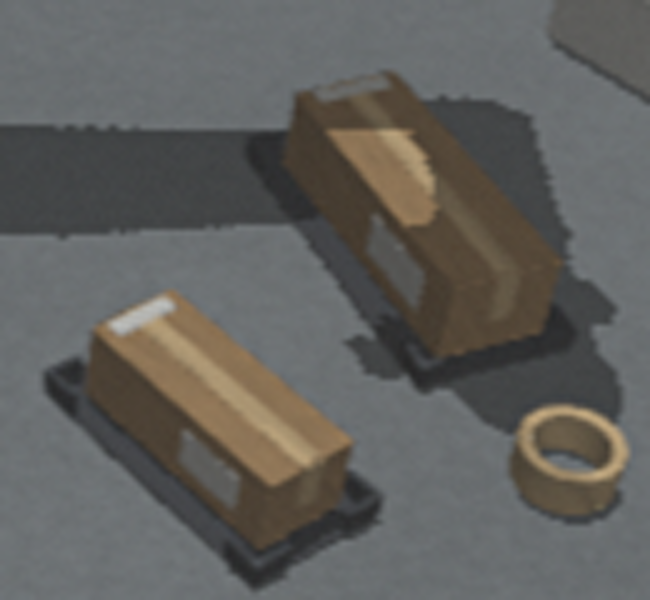

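Run:
```python
from h import *
def z(u,v,h): return pix2w('wrist',230+u/3.4,85+v/3.4,h)
for n,c,h in [('carton',[(82,82),(274,82),(263,554),(99,554)],53),('bay',[(50,34),(300,38),(277,544),(63,541)],15)]:
    C=np.array([z(u,v,h) for u,v in c]);print(n,C.mean(0).round(1))
    for i in range(4):
        d=C[(i+1)%4]-C[i];print(np.linalg.norm(d).round(1),np.degrees(np.arctan2(d[1],d[0])).round(1))
s=arm.read_state();print(s['clock'],s['contact_force'],s['joint_vel'])
```

```text
carton [486.9 365.   53. ]
62.2 78.2
168.6 -11.6
61.7 -101.7
168.8 168.5
bay [485.5 362.   15. ]
88.2 77.3
196.4 -12.5
88.6 -102.5
196.6 167.4
43.65 [0.6564 0.1238 0.0026] [-0.0014 -0.0019 -0.0014  0.0006 -0.0001 -0.0009]
```

```bash
python3 -c "
from bench import arm
print(arm.job_done())"
```

```text
the job is handed in; nothing more can be done
None
```

I cleared the stack in the required order and handed the job in at about 44 s; the hand-in gives no verdict. I set the left bracket in the left-hand tray, the right bracket in the right-hand tray, the small carton in the small bay, then the large carton in the large bay.

The last checks found nothing out of place:
- **Large carton:** its centre is about 3 mm from the bay centre and its lengthwise angle about 1° off (limits 18 mm and 0.22 rad). Its height measured about 28 to 30 mm, as it should standing on the plate.
- **Small carton:** it measured about 2 mm from its bay centre at about 25 mm height (29 mm in one view). It stands clear inside the stops.
- **Brackets:** both look flat in their own trays, with fin points at about 32 to 39 mm (below the 41 mm limit). Each is roughly 10 mm off its tray centre sideways, on purpose, so the foot fits.
- **Gripper:** it is open, about 280 mm up, and touching nothing.

Some things disagreed:
- **Large carton position:** the cameras differed by up to about 10 mm in y (357 to 366 mm), so the 3 mm figure comes from the wrist picture, where carton and bay show together.
- **Left bracket position:** the last top view put its fin about 9 mm further out in y, at low confidence; that is still inside the tray.
- **Tool tilt:** the tool drifted up to about 6° from vertical during the run, nearly all about the jaw axis, so the parts still came down close to flat.

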